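# Move the steel middle tier of a lunch box to the warmer and restack the rest

### The arm

A 6-joint arm with a two-finger parallel gripper is mounted at the origin on a cart in front of the work surface, level with it; the furniture and walls round the work are solid. World frame = base frame: x ahead of the robot, y to its left, z up, the work surface at z = 0. Lengths are in m, angles in rad, forces in N, time in s.
With the tool pointing down it reaches from about 0.275 to 0.825 m from the base axis. Payload 5.2 kg.
Tool frame: the origin (TCP) lies at the very end of the fingers, on their centre line; the grasp point (between the pads) lies hold_point_z behind it (hold_point_z is the distance from the TCP to the grasp point, in m); z points along the fingers, y is the line along which they close (so a half turn about z gives the same grasp; the last joint's range is limited). The gripper opens to 93 mm and grips with 3 to 60 N. Pads are 15 mm wide; open, the fingers measure 128 mm over their backs; the gripper's body (75 mm by 188 mm) begins 65 mm behind the grasp point.
Start: joints at [1.102, 0.259, 1.535, -0, 1.348, -0.203], TCP at [0.144, 0.531, 0.182] pointing down, gripper open.
Joint ranges: [-3.14, 3.14], [-0.91, 2.08], [0.19, 2.58], [-1.22, 4.36], [0.22, 2.71], [-3.12, 3.12]. Speed limits (rad/s): [2.57, 2.57, 3.14, 3.14, 3.14, 3.14].

### API

Orientations are given as a rotation vector (axis times angle).
In Python, from cell import sense, camera, calibration, close_job, boxes_of, hold_point_z gives the robot as it stands.
- The arm moves only by the tool move_arm, never from a script. Its argument "deltas" is one flat list of numbers, 7 for each row, row after row: the shift along the world's x, y, z in cm, then the turn, a rotation vector about the world's x, y, z in degrees, then the finger opening in cm, from 0 to 9.3. In form: [tx, ty, tz, ax, ay, az, claw, tx, ty, tz, ax, ay, az, claw, ...]. A call has exactly 10 rows; each row shifts and turns the commanded pose from where the row before left it; what a row does not reach is not made up. A row lasts 1/10 s, in which the tool goes at most 50 mm and 8.59 degrees, less where a joint would pass 70% of its speed; a pose out of reach is approached as far as the arm can. A call with a gripper value outside its range is refused whole. The fingers move at their own pace and stop on an object; "force" is the grip in N (left out, the last holds). Time passes only in rows, so rows that do not move let the fingers close, or fill a call up. It gives the time, the measured TCP pose, the force, the opening and the grip force at its end, in the units of the state.
- sense(): the state, without advancing time (a new reading comes with each control period).
- camera(name): name is "scene" or "top" or "wrist"; returns the picture (400x640x3 uint8, red, green, blue); there is no depth.
- calibration(name): a dict with "mtx" (3x3 intrinsics, pixels), "pose" (4x4, takes a point from camera to world coordinates); the wrist camera has in their place "tool_from_camera" (4x4, takes a point from camera to tool coordinates, whose origin is the TCP and whose axes are the flange's). Camera axes: x right, y down, z forward; pixel columns grow to the right and rows downward; lengths in m; the calibration is good to about 2 mm. A picture is of the moment at which its call begins: read the wrist's pose just before it. calibration takes no time and is no camera call.
- close_job(): hands the job in; it is judged then, once.
Trained networks look in the newest picture that a camera, given by its name, has taken for a name from the list of things; names that differ only in an ending like _2 or _b are one class to them, and where a whole thing is asked for, a point or a joint stands for the part that bears it (a point fixed in the world has none). Each returns a list of dicts, best first, with "conf" (0 to 1); they miss things now and then, are a little off and sometimes report something else, mostly with a low value. They report only what shows in the picture. A call takes as long as a camera call. They do not tell look-alikes from the thing itself.
- boxes_of(thing, camera): "box" ([left, top, right, bottom] in pixels, round what is visible of it).
The state is a dict: "clock": time; "joint_positions": joint angles; "qvel": joint speeds; "tau": joint torques, N m; "tcp_pos": TCP position; "eef_rot": TCP orientation; "force": force on the tool from outside, world axes, zero at the start; "wrist_torque": the same for the moment, N m; "gripper_width": opening from 0.0 (shut) to 1.0 (fully open); "finger_force": force on a finger pad.
Only numpy, scipy, OpenCV 4.12 (cv2) and the standard library are available. Lean on these libraries where they do the work, as an engineer would, in place of code of your own. Each camera call takes 0.05 s, during which the arm holds its last target. There are 200 camera calls.

### The job

The steel tier in the middle of the stacked lunch box has to go on the warmer. Lift off the top tier with its lid on and set it aside, standing free on the worktop (not on the warming base); seat the steel tier fully home in the warming base, round end to round end; then put the lidded top tier back on the bottom tier, nested flush and the right way round. Keep every tier level and set it down rather than drop it, and leave the other things on the worktop where they stand.

Things in the scene. Friction and masses are not known exactly. Their poses are not given: they have to be found in the camera images.
- bottom_tier: bottom lunch-box tier, dark teal, loose, 0.2 kg. D-shaped in plan, 150 mm long, 64 wide: end +x a half circle of radius 32, end -x flat, straight sides between. Origin: middle of length and width, underside of its foot; x towards the round end, z up. Foot z 0 to 8 mm, inset 6 mm from the outline, tapering to 10 at its tip; plumb walls z 8 to 54, 4 mm thick, open rim at z 54, inner floor z 11
- steel_tier: middle tier, bare steel, about 0.2 kg with four croquettes in it, shape and sizes as the bottom tier, on which it is seated at the start. A tier's foot drops into an open rim with 2 mm play all round, same way round only (else it stands proud); seated, its origin is 46 mm above the lower tier's and its wall stands flush on the lower wall. Grip the plumb walls from above: 64 mm across y
- top_tier: top tier, dark teal, about 0.2 kg, at the start seated on the steel tier (origin 92 mm above the worktop), shape and sizes as the bottom tier; carries the lid and comes off with it when gripped by its own walls, fingertips above the seam (8 mm above its origin). Balances at mid-length; with the lid its centre of mass is about 23 mm above its origin: grip above that or it may swing over
- lid: bamboo lid, loose, about 0.06 kg, D-shaped like the tiers but 60 mm wide at its lip and 55 above, so fingers that grip the tier pass it; seated in the rim of the top tier by an 8 mm foot; 20 mm high in all, its top 66 mm above the top tier's origin. Origin on the underside of its foot, 46 mm above the top tier's origin
- warming_base: warming base, cream with a metal plate, fixed, D-shaped, axes as the tiers' (round end +x; flat end -x with a black mains inlet), 170 by 83 mm, 30 high. Origin on the worktop under the middle. The D-shaped recess in its top, 142 by 56 mm, 10 deep, takes a tier's foot with 2 mm play, one way round only; seated, the wall's underside rests on the rim, the tier's origin 22 mm above the base's, x alike
- bottom_tier_round (a point): point of the bottom tier at the tip of its round end, 75 mm along +x from its origin
- steel_tier_round (a point): point of the steel tier at the tip of its round end, 75 mm along +x from its origin
- top_tier_round (a point): point of the top tier at the tip of its round end, 75 mm along +x from its origin
- base_round (a point): point of the warming base over which the round tip of a seated tier lies: 75 mm along +x from the base's origin, 22 mm above the worktop
- jam_jar: bystander: glass jam jar with pink jam and a pale metal lid, loose, 62 mm across, 99 mm high, upright; origin under its centre
- pepper_mill: bystander: turned wooden pepper mill, loose, 58 mm across, 170 mm high, upright; origin under its centre
- egg_timer: bystander: cream kitchen timer, loose, 66 mm across, 62 mm high, upright; origin under its centre
- spice_0: bystander: spice jar with a red cap, on the far left of the worktop, loose, 45 mm across, 106 mm high, upright; origin under its centre
- spice_1: bystander: spice jar with a red cap, on the far right of the worktop, loose, 45 mm across, 106 mm high, upright; origin under its centre
- salt_shaker: bystander: glass salt shaker with a grey top, loose, 44 mm across, 90 mm high, upright; origin under its centre. Behind it, everywhere beyond x = 0.70, stands fixed equipment 20 to 330 mm high: fruit bowl, utensil crock, chopping board with a cup, kettle, bottles. The worktop's front edge is at about x = 0.28
- sauce_bottle: bystander: dark sauce bottle with a black cap, loose, 56 mm across, 214 mm high, upright; origin under its centre
Mind the look-alikes: they are no part of the job. Of the things shaped like the lid, the wooden one is meant.

How it is judged:
On the way, in this order (a step that is already met when the one before it is completed fails the run):
1. the top tier stands released on the worktop beside the stack, while the steel tier is still on the bottom tier (horizontal distance between top_tier and steel_tier above 0.06 m and height (world z) of top_tier below 0.03 m and angle between top_tier's own z axis and vertical below 0.1 rad and contact force between the fingers and top_tier below 0.05 N and horizontal distance between steel_tier and bottom_tier below 0.006 m and height (world z) of steel_tier below 0.05 m), for 0.15 s.
2. the steel tier is seated in the warming base, round end to round end, and released (horizontal distance between steel_tier_round and base_round below 0.008 m and horizontal distance between steel_tier and warming_base below 0.006 m and height (world z) of steel_tier between 0.019 and 0.025 m and angle between steel_tier's own z axis and vertical below 0.05 rad and contact force between the fingers and steel_tier below 0.05 N), for 0.15 s.
At the end, for the whole second after the job is handed in: Steel tier seated in the warming base and lidded top tier nested on the bottom tier, round ends matching (origins within 6 mm, round tips 8 mm in plan, 3 mm of seated height, level); lid seated on the top tier (6 mm, 3 mm); bottom tier level on the worktop; all at rest (horizontal distance between steel_tier_round and base_round below 0.008 m and horizontal distance between steel_tier and warming_base below 0.006 m and height (world z) of steel_tier between 0.019 and 0.025 m and angle between each of steel_tier, top_tier, bottom_tier's own z axis and vertical below 0.05 rad and horizontal distance between top_tier_round and bottom_tier_round below 0.008 m and horizontal distance between top_tier and bottom_tier below 0.006 m and height (world z) of top_tier between 0.043 and 0.049 m and horizontal distance between lid and top_tier below 0.006 m and z of lid in the frame of top_tier between 0.043 and 0.049 m and height (world z) of bottom_tier below 0.004 m and linear speed of each of bottom_tier, steel_tier, top_tier, lid below 0.02 m/s); the robot touches nothing.
It fails at once if a bystander (jar, mill, timer, shaker, bottle) is shifted by more than 25 mm or tipped (distance of any of jam_jar, pepper_mill, egg_timer, spice_0, spice_1, salt_shaker, sauce_bottle from where it was at the start of the episode above 0.025 m or angle between any of jam_jar, pepper_mill, egg_timer, spice_0, spice_1, salt_shaker, sauce_bottle's own z axis and vertical above 0.3 rad).
It fails at once if a tier or the lid is tilted by more than 0.45 rad (angle between any of bottom_tier, steel_tier, top_tier, lid's own z axis and vertical above 0.45 rad).
It fails at once if the steel or top tier is dropped: faster than 0.6 m/s without the fingers on it ((linear speed of steel_tier above 0.6 m/s and contact force between the fingers and steel_tier below 0.05 N) or (linear speed of top_tier above 0.6 m/s and contact force between the fingers and top_tier below 0.05 N)).
It fails at once if the top tier is set on the warming base (horizontal distance between top_tier and warming_base below 0.07 m and height (world z) of top_tier below 0.1 m).
It also fails if it takes over 72 s, if anything falls off the work surface, if the arm or the gripper's body presses on something with over 40 N, if the wrist force passes 120 N, or if a joint passes its speed limit or range.

## Working session

There is one attempt and no reset: what is moved stays moved. The work goes in short steps, Python scripts to look and compute and a tool call to move; the robot and the scene stay as the last step left them, time stands still between calls to the robot, and variables do not carry over. Pictures are saved under pics/ and viewed, at most 10 in all, crops included, and the job is handed in when it is done.

Besides the shell and the picture viewer there is one more tool, called after "Request:" in YAML: its name, and indented under it one key for each argument. move_arm: Moves the arm, as the interface text tells. Its arguments: {"type":"object","properties":{"deltas":{"type":"array","items":{"type":"number"}},"force":{"type":"number"}},"required":["deltas"]}

```bash
ls; mkdir -p pics
cat > h.py <<'E'
import numpy as np, cv2
from cell import *
def snap(n,f):
    im=camera(n); cv2.imwrite('pics/'+f,im[:,:,::-1]); return im
def ray(n,u,v,z):
    c=calibration(n);P=np.array(c['pose']);d=P[:3,:3]@np.linalg.solve(np.array(c['mtx']),[u,v,1]);o=P[:3,3]
    return o+d*(z-o[2])/d[2]
def proj(n,p):
    c=calibration(n);P=np.linalg.inv(np.array(c['pose']));q=np.array(c['mtx'])@(P[:3,:3]@np.asarray(p)+P[:3,3]);return q[:2]/q[2]
E
python3 - <<'E'
from h import *
print(hold_point_z, sense())
for n in('top','scene'):
    snap(n,n+'0.png'); c=calibration(n); print(n,np.round(c['mtx'],1).tolist(),np.round(c['pose'],3).tolist())
    for t in 'bottom_tier steel_tier top_tier lid warming_base jam_jar pepper_mill egg_timer spice_0 salt_shaker sauce_bottle'.split():
        print(n,t,[(np.round(b['box']).astype(int).tolist(),round(b['conf'],2)) for b in boxes_of(t,n)])
E
```

```text
pics
0.0188 {'clock': 0.0, 'joint_positions': array([ 1.10222040e+00,  2.59339315e-01,  1.53605657e+00, -1.07919045e-05,
        1.34798143e+00, -2.02815537e-01]), 'qvel': array([-1.45006461e-05, -1.24885230e-03,  2.40140698e-03,  5.85399862e-04,
       -8.99467020e-06,  4.63872066e-04]), 'tau': array([-1.35000766e-03, -4.37307215e+01, -2.83992648e+01,  7.14734034e-02,
        4.15287470e-02, -8.95471499e-05]), 'tcp_pos': array([0.14416901, 0.53015178, 0.18073038]), 'eef_rot': array([-4.16147563e-01, -3.11332416e+00,  2.65182651e-03]), 'force': array([ 0.41581855,  0.13216301, -0.07437077]), 'wrist_torque': array([0.00286546, 0.02694257, 0.00139209]), 'finger_force': 0.0, 'gripper_width': 1.0020561151752212}
top [[385.6, 0.0, 317.4], [0.0, 385.6, 194.3], [0.0, 0.0, 1.0]] [[0.002, -0.985, 0.175, 0.295], [-1.0, -0.004, -0.013, 0.025], [0.014, -0.175, -0.985, 1.694], [0.0, 0.0, 0.0, 1.0]]
top bottom_tier []
top steel_tier []
top top_tier []
top lid [([200, 217, 221, 247], 0.91), ([232, 182, 265, 212], 0.88)]
top warming_base [([379, 189, 400, 228], 0.59)]
top jam_jar [([327, 173, 341, 1
[... 512 characters left out ...]
0]]
scene bottom_tier [([224, 186, 265, 200], 0.63)]
scene steel_tier [([228, 178, 264, 191], 0.8)]
scene top_tier [([221, 166, 266, 182], 0.76), ([227, 177, 265, 190], 0.66)]
scene lid [([218, 155, 265, 170], 0.91), ([172, 182, 201, 208], 0.67)]
scene warming_base [([377, 246, 423, 288], 0.78), ([292, 183, 312, 222], 0.5)]
scene jam_jar [([334, 193, 352, 224], 0.91)]
scene pepper_mill [([294, 184, 311, 220], 0.78)]
scene egg_timer [([296, 254, 310, 279], 0.58), ([221, 168, 264, 182], 0.23)]
scene spice_0 [([197, 147, 216, 176], 0.75), ([437, 275, 461, 310], 0.59), ([225, 190, 267, 200], 0.36)]
scene salt_shaker [([322, 177, 338, 199], 0.48)]
scene sauce_bottle [([417, 182, 440, 233], 0.82)]
```

Run:
```python
import cv2
a=cv2.imread('pics/top0.png')[130:270,180:450];cv2.imwrite('pics/top0c.png',cv2.resize(a,(800,415),interpolation=cv2.INTER_CUBIC))
a=cv2.imread('pics/scene0.png')[130:330,160:470];cv2.imwrite('pics/scene0c.png',cv2.resize(a,(800,516),interpolation=cv2.INTER_CUBIC))
```

```text
(no output)
```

View pics/top0c.png

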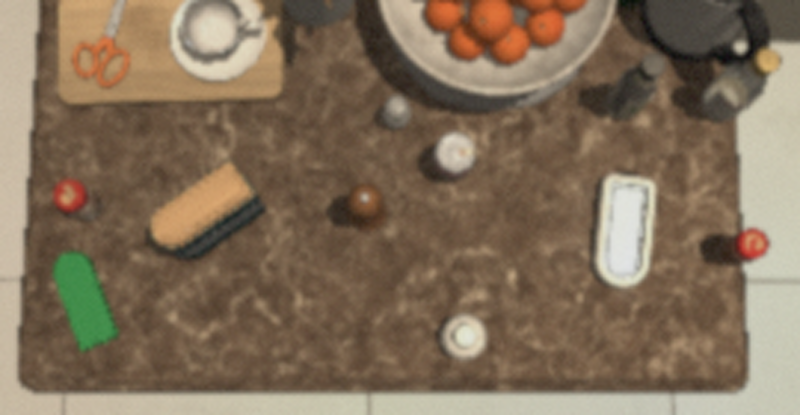

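View pics/scene0c.png

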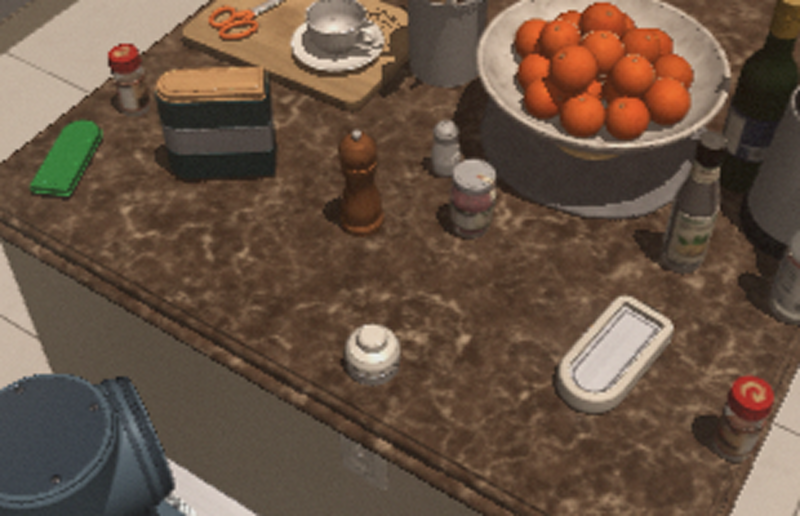

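The top view shows the stack at crop (205,210) with the round end lower-left, and the base at (625,230) with the round end towards the robot. The green lid look-alike is at (85,300). Next I'll refine coarse poses from colour masks.

Run:
```python
from h import *
im=cv2.imread('pics/top0.png');hsv=cv2.cvtColor(im,cv2.COLOR_BGR2HSV)
c=calibration('wrist');print(np.round(c['mtx'],1).tolist(),np.round(c['tool_from_camera'],4).tolist())
def fit(mask,roi,z):
    m=np.zeros_like(mask);x0,y0,x1,y1=roi;m[y0:y1,x0:x1]=mask[y0:y1,x0:x1]
    v,u=np.nonzero(m);P=np.array([ray('top',a,b,z)[:2] for a,b in zip(u,v)])*1000
    r=cv2.minAreaRect(P.astype(np.float32));print(len(u),r)
    return r
fit(((hsv[...,0]<20)&(hsv[...,1]>80)&(hsv[...,2]>140)).astype(np.uint8),(225,180,270,220),.158)
fit(((hsv[...,1]<60)&(hsv[...,2]>150)).astype(np.uint8),(375,180,405,232),.03)
for n,b,z in [('mill',(304,203),.17),('jar',(334,181),.099),('timer',(336,243),.05),('sp0',(204,196),.106),('sp1',(433,212),.106),('salt',(313,167),.09),('green',(208,232),.0)]:
    print(n,ray('top',*b,z).round(3))
```

```text
[[288.0, 0.0, 317.7], [0.0, 288.0, 199.2], [0.0, 0.0, 1.0]] [[0.0004, -0.9563, -0.2923, 0.0817], [1.0, 0.0001, 0.0011, -0.0004], [-0.001, -0.2923, 0.9563, -0.2045], [0.0, 0.0, 0.0, 1.0]]
496 ((535.3218994140625, 298.0034484863281), (75.89569091796875, 186.2912139892578), 46.74396514892578)
644 ((533.765625, -318.793701171875), (79.7984619140625, 166.3046417236328), 83.29222106933594)
mill [0.53  0.058 0.17 ]
jar [ 0.635 -0.067  0.099]
timer [ 0.377 -0.077  0.05 ]
sp0 [0.567 0.475 0.106]
sp1 [ 0.504 -0.478  0.106]
salt [0.698 0.022 0.09 ]
green [0.426 0.479 0.   ]
```

Request:
move_arm:
  deltas: [3.5, -2, 2.5, 0, 0, -4.2, 9.3, 4, -2.3, 2.5, 0, 0, -4.2, 9.3, 4, -2.3, 2, 0, 0, -4.2, 9.3, 4, -2.3, 2, 0, 0, -4.2, 9.3, 4, -2.3, 1, 0, 0, -4.2, 9.3, 4, -2.3, 1, 0, 0, -4.2, 9.3, 4, -2.3, 1, 0, 0, -4.2, 9.3, 4, -2.3, 0, 0, 0, -4.2, 9.3, 4, -2.4, 0, 0, 0, -4.2, 9.3, 4, -2.5, 0, 0, 0, -4.2, 9.3]
  force: 25

```text
clock: 2.2
tcp_pos: [0.5386, 0.3009, 0.3003]
eef_rot: [1.509, 2.756, 0.001]
force: [0.5, -0.4, 0.8]
gripper_width: 1.0
finger_force: 0.0
```

```bash
cat >> h.py <<'E'
from scipy.spatial.transform import Rotation as R
def wsnap(f):
    import json
    s=sense();im=camera('wrist');cv2.imwrite('pics/'+f+'.png',im[:,:,::-1]);s=sense()
    json.dump([list(map(float,s['tcp_pos'])),list(map(float,s['eef_rot']))],open('pics/'+f+'.json','w'));return im
def wcam(f):
    import json
    p,r=json.load(open('pics/'+f+'.json'));T=np.eye(4);T[:3,:3]=R.from_rotvec(r).as_matrix();T[:3,3]=p
    c=calibration('wrist');return T@np.array(c['tool_from_camera']),np.array(c['mtx'])
def wray(f,uv,z):
    P,K=wcam(f);uv=np.atleast_2d(uv).astype(float)
    d=(P[:3,:3]@np.linalg.solve(K,np.c_[uv,np.ones(len(uv))].T)).T;o=P[:3,3]
    return o+d*((z-o[2])/d[:,2])[:,None]
def yaw():
    r=R.from_rotvec(sense()['eef_rot']).as_matrix();return np.degrees(np.arctan2(r[1,0],r[0,0])),r[:,2]
E
python3 - <<'E'
from h import *
s=sense();print(s['clock'],s['tcp_pos'],s['joint_positions'],yaw())
wsnap('w1');print(boxes_of('lid','wrist'),boxes_of('steel_tier','wrist'))
E
```

```text
2.2 [0.53861131 0.30093158 0.3002985 ] [ 3.28814930e-01  3.37912893e-01  1.14275870e+00  1.99119140e-04
  1.66047636e+00 -2.40186200e-01] (np.float64(122.60238873468059), array([ 3.56839906e-04,  3.31299444e-04, -9.99999881e-01]))
[{'box': [289.9, 131.3, 341.6, 242.9], 'conf': 0.6}, {'box': [270.4, 1.2, 369.4, 53.6], 'conf': 0.56}, {'box': [288.1, 126.1, 344.4, 230.5], 'conf': 0.17}] []
```

View pics/w1.png

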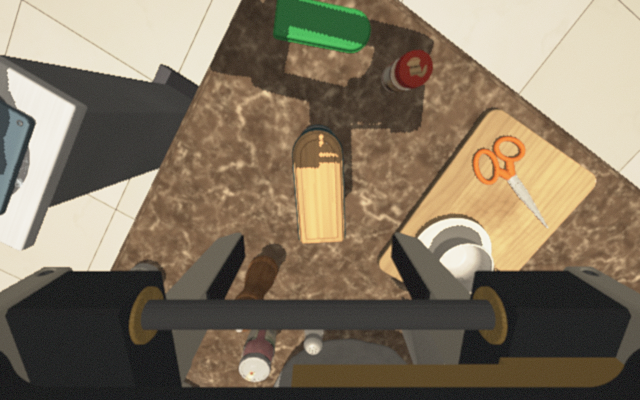

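The wrist view shows the stack's lid with its flat end at row about 242, its round tip at about (319,128), and its axis nearly vertical. I'll fit the D outline to it.

```bash
cat > seg.py <<'E'
from h import *
import sys
def edges(f,col0,col1,rows,thr=None):pass
def lidfit(f,z,roi,show=True,z0=None):
    im=cv2.imread(f'pics/{f}.png');x0,y0,x1,y1=roi
    m=np.full(im.shape[:2],cv2.GC_BGD,np.uint8);m[y0:y1,x0:x1]=cv2.GC_PR_BGD
    h=cv2.cvtColor(im,cv2.COLOR_BGR2HSV);s=np.zeros_like(m);s[y0:y1,x0:x1]=((h[...,0]>9)&(h[...,0]<26)&(h[...,1]>75)&(h[...,2]>170))[y0:y1,x0:x1]
    v,u=np.nonzero(s);cs=[]
    L=[];Rr=[]
    for r in range(v.min()+4,v.max()-2):
        c=u[v==r]
        if len(c)>30: L.append((c.min()-.0,r+.5));Rr.append((c.max()+1.,r+.5))
    B=[(c+.5,v[u==c].max()+1) for c in range(u.min()+5,u.max()-4) if (u==c).any()]
    out={}
    for n,P in (('L',L),('R',Rr),('B',B)):
        W=wray(f,P,z)[:,:2];l=cv2.fitLine(W.astype(np.float32),cv2.DIST_HUBER,0,1e-4,1e-4).ravel()
        out[n]=(l[2:],np.degrees(np.arctan2(l[1],l[0])));print(n,len(P),np.round(P[0],1),np.round(P[-1],1),l[2:].round(4),out[n][1].round(2))
    return out
E
python3 - <<'E'
from seg import *
o=lidfit('w1',.158,(285,120,355,250))
a=np.radians(122.6)
for t in (121,122,123,124):
    a=np.radians(t);ax=np.array([np.cos(a),np.sin(a)]);n=np.array([-ax[1],ax[0]])
    l,r,b=o['L'][0]@n,o['R'][0]@n,o['B'][0]@ax
    print(t,'width',abs(l-r).round(4),'ctr',(ax*(b+.0705)+n*(l+r)/2).round(4))
print('tip',wray('w1',[(319,128)],.154))
im=cv2.imread('pics/w1.png')[110:260,270:370];cv2.imwrite('pics/w1c.png',cv2.resize(im,None,fx=4,fy=4,interpolation=cv2.INTER_CUBIC))
E
```

```text
L 75 [294.  167.5] [301.  241.5] [0.5357 0.2604] -54.19
R 75 [340.  167.5] [355.  241.5] [0.5853 0.2894] -53.03
B 57 [290.5 212. ] [348.5 238. ] [0.5969 0.2284] 36.59
121 width 0.0575 ctr [0.5544 0.2851]
122 width 0.0575 ctr [0.5542 0.2849]
123 width 0.0575 ctr [0.5541 0.2847]
124 width 0.0574 ctr [0.554  0.2845]
tip [[0.51308424 0.3492143  0.154     ]]
```

View pics/w1c.png

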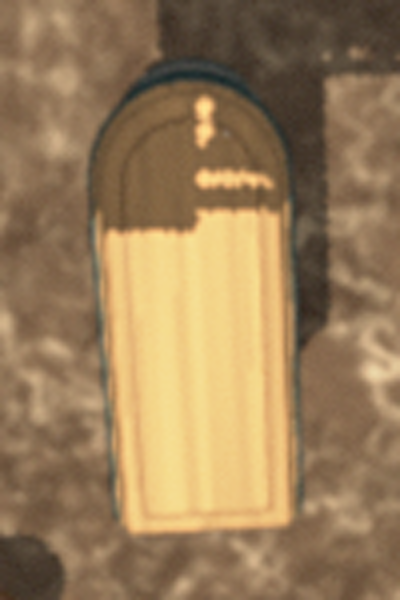

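Run:
```python
from seg import *
def w(c,z): return wray('w1',np.array(c)/4+[270,110],z)[:,:2]
for n,l,r,z in [('rim',[(90,215),(115,520)],[(294,215),(300,515)],.146),('lip',[(103,225),(122,520)],[(289,210),(292,520)],.150)]:
    L=w(l,z);Rr=w(r,z)
    ang=[np.degrees(np.arctan2(*(p[0]-p[1])[::-1])) for p in (L,Rr)]
    a=np.radians(np.mean(ang));nn=np.array([-np.sin(a),np.cos(a)])
    print(n,ang,'width',abs((L.mean(0)-Rr.mean(0))@nn),'lat',((L.mean(0)+Rr.mean(0))/2@nn))
    ax=np.array([np.cos(a),np.sin(a)])
    f=w([(208,527)],.155)[0];t=w([(190,72)],.146)[0];tl=w([(195,82)],.15)[0]
    print('flat',f@ax,'tip rim',t@ax,'tip lip',tl@ax)
    lat=((L.mean(0)+Rr.mean(0))/2@nn)
    for nm,s in (('flat',f@ax+.0715),('tip',t@ax-.075),('mid',(f@ax+tl@ax)/2)): print(nm,(s*ax+lat*nn).round(4))
```

```text
rim [np.float64(125.26675775270536), np.float64(124.74845989812682)] width 0.06317579566853485 lat -0.6172297472621462
flat -0.1548505977709266 tip rim -0.008689208964242912 tip lip -0.01143345423921116
flat [0.5534 0.2858]
tip [0.5536 0.2855]
mid [0.5533 0.286 ]
lip [np.float64(124.4528327949462), np.float64(124.09010984885853)] width 0.05729612765187185 lat -0.6190078488000268
flat -0.1469068118698939 tip rim -0.0007381713301818915 tip lip -0.0034648382130414435
flat [0.554  0.2863]
tip [0.5542 0.286 ]
mid [0.5539 0.2864]
```

Request:
move_arm:
  deltas: [0.5, -0.5, -2, 0, 0, 1, 9.3, 0.5, -0.5, -3, 0, 0, 1.2, 9.3, 0.5, -0.5, -3, 0, 0, 0, 9.3, 0, 0, -3, 0, 0, 0, 9.3, 0, 0, -3, 0, 0, 0, 9.3, 0, 0, -2.5, 0, 0, 0, 9.3, 0, 0, -1.5, 0, 0, 0, 9.3, 0, 0, -1, 0, 0, 0, 9.3, 0, 0, 0, 0, 0, 0, 9.3, 0, 0, 0, 0, 0, 0, 9.3]

```text
clock: 3.35
tcp_pos: [0.5521, 0.2877, 0.1111]
eef_rot: [1.45, 2.786, 0.001]
force: [-0.4, 0.5, -0.2]
gripper_width: 0.998
finger_force: 0.0
```

Run:
```python
from h import *
s=sense();print(s['clock'],s['tcp_pos'],yaw())
wsnap('w2')
im=cv2.imread('pics/w2.png')
```

```text
3.35 [0.55214414 0.28774523 0.11105122] (np.float64(125.02653490350387), array([ 1.03202059e-03,  4.91081034e-04, -9.99999347e-01]))
```

View pics/w2.png

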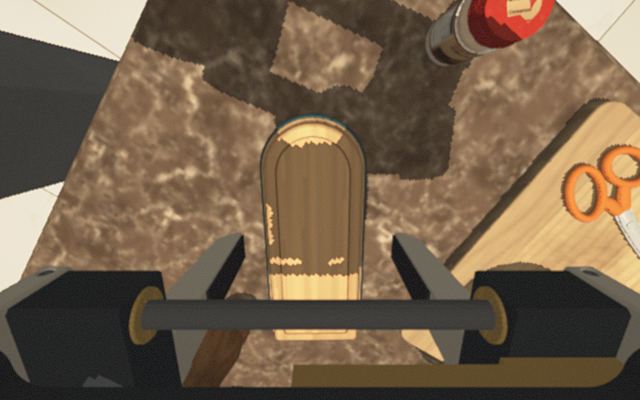

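Request:
move_arm:
  deltas: [0.1, -0.1, -0.2, 0, 0, 1.2, 9.3, 0, 0, 0, 0, 0, 0, 8, 0, 0, 0, 0, 0, 0, 7, 0, 0, 0, 0, 0, 0, 6, 0, 0, 0, 0, 0, 0, 6, 0, 0, 0, 0, 0, 0, 6, 0, 0, 0, 0, 0, 0, 6, 0, 0, 0, 0, 0, 0, 6, 0, 0, 0, 0, 0, 0, 6, 0, 0, 0, 0, 0, 0, 6]
  force: 25

```text
clock: 4.4
tcp_pos: [0.5537, 0.2862, 0.1088]
eef_rot: [1.422, 2.8, 0.002]
force: [-0.8, -0.7, 4.8]
gripper_width: 0.651
finger_force: 10.1
```

Run:
```python
from h import *
s=sense();print(s['clock'],s['tcp_pos'],yaw(),s['gripper_width']*93,s['finger_force'],s['force'])
```

```text
4.4 [0.55366513 0.28621532 0.10878623] (np.float64(126.17016530645658), array([ 1.40969972e-03,  4.41132340e-04, -9.99998909e-01])) 60.555028987543686 10.085044886218384 [-0.78206906 -0.66348381  4.75369536]
```

Request:
move_arm:
  deltas: [0, 0, 0, 0, 0, 0, 5, 0, 0, 0, 0, 0, 0, 5, 0, 0, 0, 0, 0, 0, 5, 0, 0, 0, 0, 0, 0, 5, 0, 0, 0, 0, 0, 0, 5, 0, 0, 0.2, 0, 0, 0, 5, 0, 0, 0.3, 0, 0, 0, 5, 0, 0, 0.5, 0, 0, 0, 5, 0, 0, 0.5, 0, 0, 0, 5, 0, 0, 0, 0, 0, 0, 5]
  force: 30

```text
clock: 5.4
tcp_pos: [0.5534, 0.2862, 0.1239]
eef_rot: [1.422, 2.801, 0.001]
force: [0.2, -0.1, -2.2]
gripper_width: 0.643
finger_force: 30.2
```

Run:
```python
from h import *
s=sense();print(s['clock'],s['tcp_pos'],yaw(),s['gripper_width']*93,s['finger_force'],s['force'])
wsnap('w3');im=snap('scene','s3.png')
a=im[130:220,190:290,::-1];b=cv2.resize(a,(500,450),interpolation=cv2.INTER_CUBIC)
cv2.imwrite('pics/s3c.png',b)
```

```text
5.4 [0.55343052 0.28622709 0.12387859] (np.float64(126.17029363650364), array([ 8.53414879e-04,  3.56601157e-04, -9.99999572e-01])) 59.815415044892895 30.20568134263158 [ 0.17172164 -0.06481529 -2.1759871 ]
```

View pics/s3c.png

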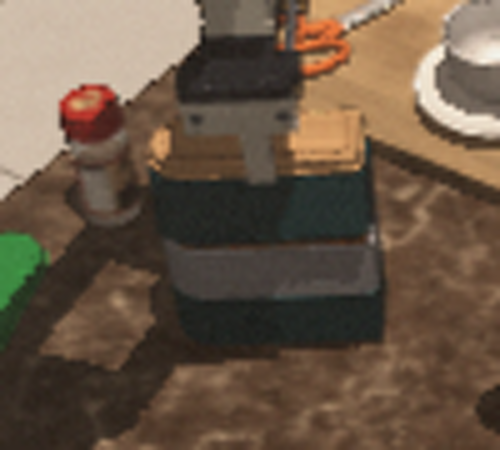

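Run:
```python
from h import *
a=np.radians(126);ax=np.array([np.cos(a),np.sin(a),0]);n=np.array([-ax[1],ax[0],0]);n=n if n[0]<0 else -n
c=np.array([.5535,.286,0])
for nm,q in [('tip z',.124),('grasp',.143),('rim if lifted .161',.161),('rim unlifted',.146),('wall bottom lifted',.115),('wallbottom unl',.100),('steel bottom',.054),('lid top lifted',.173),('lid top unl',.158),('table',.008)]:
    p=c+n*.032+[0,0,q]; print(nm,[((proj('scene',p+ax*t)-[190,130])*5).round(0).tolist() for t in (-.075,0,.043)])
im=cv2.imread('pics/s3.png')
u0,v0=proj('scene',c+n*.032+[0,0,.124]);print(im[150:190,int(240)].tolist())
```

```text
tip z [[382.0, 213.0], [272.0, 218.0], [208.0, 220.0]]
grasp [[379.0, 193.0], [268.0, 197.0], [204.0, 199.0]]
rim if lifted .161 [[377.0, 172.0], [265.0, 177.0], [201.0, 179.0]]
rim unlifted [[379.0, 189.0], [268.0, 194.0], [204.0, 196.0]]
wall bottom lifted [[383.0, 223.0], [273.0, 228.0], [210.0, 230.0]]
wallbottom unl [[385.0, 239.0], [276.0, 244.0], [213.0, 246.0]]
steel bottom [[390.0, 287.0], [284.0, 292.0], [223.0, 294.0]]
lid top lifted [[375.0, 159.0], [263.0, 163.0], [198.0, 166.0]]
lid top unl [[377.0, 176.0], [266.0, 180.0], [201.0, 183.0]]
table [[395.0, 333.0], [291.0, 337.0], [232.0, 340.0]]
[[66, 75, 84], [76, 88, 100], [77, 89, 98], [76, 88, 98], [78, 90, 101], [77, 89, 100], [74, 87, 97], [74, 87, 97], [76, 88, 96], [74, 87, 99], [74, 85, 96], [72, 86, 96], [76, 88, 98], [78, 89, 101], [72, 82, 96], [71, 82, 94], [65, 73, 81], [34, 38, 36], [35, 38, 37], [37, 41, 38], [33, 37, 34], [33, 36, 36], [32, 35, 33], [30, 34, 33], [32, 36, 35], [32, 37, 37], [37, 40, 38], [27, 31, 31], [26, 32, 35], [42, 53, 70], [64, 70, 78], [59, 65, 71], [61, 64, 72], [59, 63, 72], [61, 66, 72], [63, 68, 76], [59, 63, 71], [57, 61, 68], [56, 60, 68], [51, 54, 57]]
```

Run:
```python
from h import *
im=cv2.imread('pics/s3.png')
for v in range(164,184,2): print(v,[im[v,u].tolist() for u in range(230,262,3)])
a=im[155:190,222:268];w=cv2.imread('pics/w3.png')[90:360,200:440]
a=cv2.resize(a,None,fx=8,fy=8,interpolation=cv2.INTER_NEAREST);a=cv2.convertScaleAbs(a,alpha=1.8)
w=cv2.resize(w,None,fx=1.6,fy=1.6);o=np.zeros((max(len(a),len(w)),a.shape[1]+w.shape[1],3),np.uint8);o[:len(a),:a.shape[1]]=a;o[:len(w),a.shape[1]:]=w
cv2.imwrite('pics/c3.png',o);print(o.shape)
```

```text
164 [[46, 67, 92], [49, 68, 93], [43, 64, 87], [64, 79, 96], [76, 87, 99], [47, 65, 84], [53, 81, 113], [76, 116, 157], [57, 84, 117], [44, 63, 76], [45, 62, 75]]
166 [[38, 41, 40], [35, 38, 35], [33, 37, 35], [46, 51, 55], [55, 64, 67], [40, 46, 45], [37, 40, 36], [44, 47, 39], [47, 51, 40], [46, 51, 43], [44, 47, 39]]
168 [[36, 38, 37], [33, 38, 35], [36, 40, 38], [36, 39, 36], [33, 38, 35], [35, 38, 37], [39, 42, 39], [47, 49, 42], [44, 48, 41], [45, 49, 40], [45, 46, 38]]
170 [[35, 37, 36], [34, 37, 36], [32, 36, 35], [35, 39, 36], [32, 36, 34], [37, 39, 39], [43, 46, 34], [49, 49, 43], [47, 48, 40], [46, 49, 39], [43, 48, 39]]
172 [[31, 36, 33], [35, 41, 39], [29, 32, 32], [33, 37, 35], [35, 38, 36], [33, 37, 37], [45, 49, 39], [48, 50, 41], [44, 47, 39], [45, 48, 41], [47, 49, 41]]
174 [[37, 42, 40], [34, 36, 36], [36, 39, 37], [36, 40, 37], [35, 39, 37], [36, 39, 34], [48, 51, 42], [46, 51, 41], [45, 47, 40], [48, 52, 44], [50, 53, 44]]
176 [[35, 39, 34], [33, 35, 34], [32, 37, 33], [33, 36, 34], [35, 38, 36], [36, 41, 36], [47, 47, 40], [45, 47, 39], [49, 49, 42], [47, 49, 41], [44, 48, 40]]
178 [[29, 31, 34], [31, 34, 34], [31, 33, 37], [30, 34, 38], [29, 37, 41], [32, 38, 44], [34, 43, 56], [33, 43, 53], [36, 46, 57], [34, 46, 68], [30, 42, 61]]
180 [[71, 74, 81], [73, 77, 84], [69, 73, 81], [67, 72, 77], [60, 64, 70], [56, 61, 68], [56, 59, 65], [57, 61, 68], [58, 61, 69], [58, 60, 68], [57, 62, 70]]
182 [[62, 67, 74], [62, 65, 71], [59, 63, 70], [58, 63, 70], [60, 65, 71], [60, 63, 72], [59, 64, 72], [59, 61, 70], [56, 60, 68], [59, 65, 71], [58, 63, 69]]
(432, 752, 3)
```

View pics/c3.png

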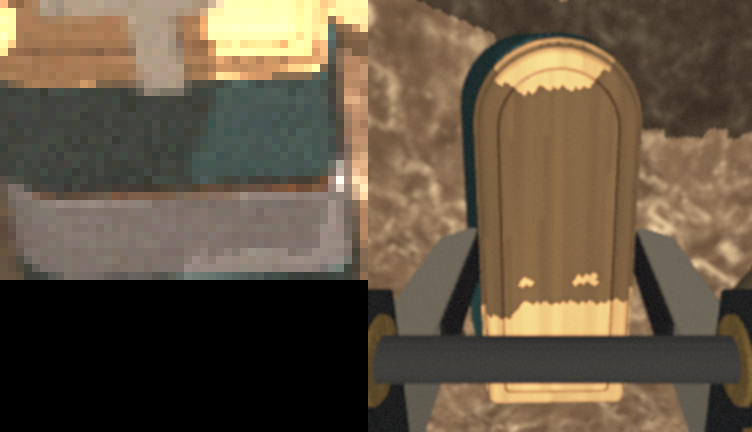

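Run:
```python
from h import *
for f in('scene0','s3'):
    im=cv2.imread(f'pics/{f}.png')
    for u in (228,234,246,255,260): print(f,u,[int(x) for x in im[150:202,u,2]])
```

```text
scene0 228 [93, 93, 96, 98, 96, 98, 119, 173, 199, 196, 202, 200, 198, 195, 185, 136, 185, 118, 103, 155, 49, 39, 39, 39, 36, 41, 38, 38, 36, 45, 98, 75, 79, 78, 76, 77, 75, 69, 70, 50, 33, 32, 33, 35, 32, 34, 34, 34, 44, 48, 77, 82]
scene0 234 [85, 98, 108, 101, 96, 99, 120, 194, 200, 198, 202, 202, 201, 199, 190, 164, 192, 110, 108, 84, 43, 36, 41, 38, 38, 34, 36, 38, 36, 44, 96, 72, 84, 82, 85, 82, 80, 79, 79, 72, 33, 35, 37, 35, 31, 32, 36, 33, 34, 39, 46, 83]
scene0 246 [88, 71, 62, 65, 95, 92, 162, 181, 198, 196, 202, 201, 206, 201, 176, 183, 154, 115, 182, 61, 38, 38, 39, 39, 38, 40, 37, 39, 40, 61, 72, 81, 79, 83, 77, 76, 78, 78, 78, 56, 33, 32, 36, 33, 35, 32, 37, 34, 37, 53, 85, 77]
scene0 255 [165, 169, 167, 150, 70, 81, 177, 198, 188, 194, 198, 200, 210, 198, 173, 186, 112, 95, 150, 48, 39, 37, 41, 35, 36, 39, 36, 34, 44, 86, 71, 80, 80, 79, 78, 76, 79, 78, 71, 38, 34, 34, 33, 34, 34, 33, 34, 31, 40, 48, 86, 79]
scene0 260 [166, 160, 161, 166, 165, 150, 178, 176, 176, 177, 173, 182, 181, 181, 193, 190, 108, 84, 111, 43, 37, 36, 37, 37, 37, 36, 37, 37, 44, 91, 71, 78, 79, 
[... 491 characters left out ...]
2, 31, 35, 39, 42, 48]
s3 246 [99, 97, 70, 52, 83, 94, 98, 93, 102, 95, 84, 87, 98, 86, 93, 43, 36, 38, 33, 37, 35, 37, 38, 37, 39, 38, 39, 38, 43, 74, 66, 71, 74, 72, 70, 73, 75, 86, 81, 61, 31, 36, 34, 32, 36, 34, 31, 31, 38, 55, 93, 81]
s3 255 [180, 186, 189, 207, 205, 207, 210, 214, 222, 209, 189, 200, 116, 117, 116, 41, 43, 43, 40, 40, 39, 40, 44, 43, 39, 39, 37, 39, 59, 81, 69, 73, 69, 70, 69, 69, 85, 83, 80, 36, 34, 34, 35, 34, 32, 36, 36, 35, 43, 51, 90, 88]
s3 260 [178, 149, 205, 200, 205, 200, 199, 204, 203, 201, 196, 188, 125, 174, 75, 42, 39, 42, 38, 38, 39, 42, 41, 42, 44, 40, 40, 38, 61, 77, 70, 71, 69, 69, 70, 69, 75, 84, 80, 30, 33, 33, 32, 36, 35, 35, 34, 33, 50, 80, 92, 98]
```

The wrist view shows the lid pushed sideways in the tier's rim, with teal visible only on the left. The scene view shows the visible fingertips ending at rim height. So the real fingertips are about 37 mm short of the reported TCP, and the grip is half on the lid. I'll set it back, open, and grip lower.

Request:
move_arm:
  deltas: [0, 0, -0.4, 0, 0, 0, 5, 0, 0, -0.4, 0, 0, 0, 5, 0, 0, -0.4, 0, 0, 0, 5, 0, 0, -0.3, 0, 0, 0, 5, 0, 0, 0, 0, 0, 0, 5, 0, 0, 0, 0, 0, 0, 6.2, 0, 0, 0, 0, 0, 0, 7.5, 0, 0, 0, 0, 0, 0, 9.3, 0, 0, 0, 0, 0, 0, 9.3, 0, 0, 0, 0, 0, 0, 9.3]

```text
clock: 6.5
tcp_pos: [0.553, 0.2861, 0.1075]
eef_rot: [-1.422, -2.801, 0.001]
force: [0.1, -0.5, -1.0]
gripper_width: 0.96
finger_force: 0.0
```

Run:
```python
from h import *
s=sense();print(s['clock'],s['tcp_pos'],s['gripper_width']*93,s['finger_force'],s['force'])
wsnap('w4');im=snap('scene','s4.png')[...,::-1]
for u in (228,246,255,260): print(u,[int(x) for x in im[150:202,u,2]])
w=cv2.imread('pics/w4.png')[90:360,200:440]
a=cv2.resize(im[140:205,210:280],None,fx=5,fy=5,interpolation=cv2.INTER_CUBIC);a=cv2.convertScaleAbs(a,alpha=1.6)
w=cv2.resize(w,None,fx=1.6,fy=1.6);o=np.zeros((max(len(a),len(w)),a.shape[1]+w.shape[1],3),np.uint8);o[:len(a),:a.shape[1]]=a;o[:len(w),a.shape[1]:]=w
cv2.imwrite('pics/c4.png',o)
```

```text
6.5 [0.55297422 0.28606768 0.10750005] 89.26768792805485 0.0 [ 0.1382679  -0.53644456 -0.95564086]
228 [49, 43, 46, 38, 50, 99, 95, 78, 95, 99, 97, 91, 93, 87, 99, 95, 94, 59, 36, 41, 39, 36, 37, 38, 34, 35, 35, 37, 37, 46, 79, 75, 75, 71, 72, 72, 72, 73, 70, 45, 35, 33, 33, 33, 30, 33, 34, 40, 46, 42, 43, 44]
246 [52, 48, 44, 43, 83, 95, 72, 72, 95, 95, 97, 88, 77, 107, 92, 86, 64, 33, 36, 32, 34, 36, 36, 36, 35, 34, 38, 33, 42, 77, 71, 70, 72, 71, 73, 67, 71, 66, 70, 47, 34, 32, 31, 33, 33, 29, 32, 33, 40, 55, 91, 83]
255 [180, 181, 182, 164, 81, 139, 201, 193, 200, 205, 208, 180, 193, 150, 144, 194, 58, 42, 39, 40, 35, 42, 40, 39, 38, 40, 41, 39, 53, 82, 67, 71, 76, 83, 85, 86, 84, 83, 80, 35, 35, 35, 32, 37, 33, 36, 33, 37, 44, 50, 94, 91]
260 [181, 174, 174, 181, 182, 178, 180, 178, 181, 198, 198, 191, 198, 135, 130, 129, 45, 39, 38, 37, 40, 42, 40, 40, 41, 38, 37, 48, 43, 78, 69, 73, 73, 86, 86, 84, 86, 85, 82, 33, 34, 33, 33, 34, 34, 32, 34, 34, 49, 85, 92, 98]
```

View pics/c4.png

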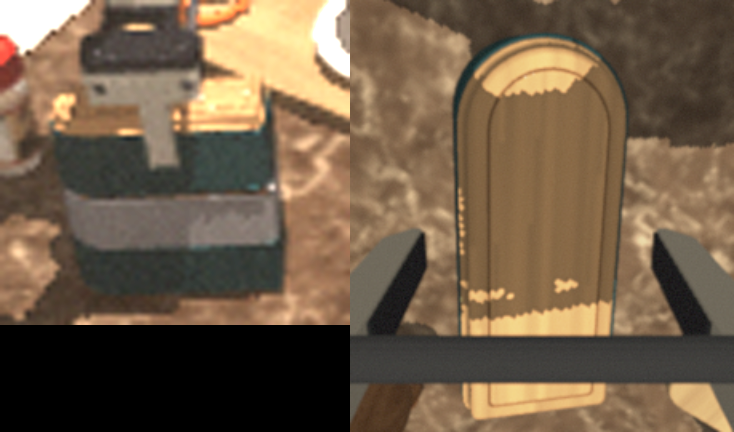

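Run:
```python
from h import *
im=cv2.imread('pics/w4.png').astype(int)
for r in (150,170,190,210,230):
    print(r,'L',[tuple(im[r,u]) .__repr__().replace('np.int64','') for u in range(248,262)])
    print(r,'R',[tuple(im[r,u]) .__repr__().replace('np.int64','') for u in range(350,364)])
```

```text
150 L ['((90), (118), (148))', '((84), (114), (143))', '((84), (113), (142))', '((85), (110), (142))', '((79), (109), (139))', '((80), (109), (138))', '((81), (108), (139))', '((84), (112), (140))', '((83), (112), (142))', '((87), (115), (145))', '((93), (122), (151))', '((95), (124), (152))', '((101), (129), (158))', '((94), (128), (156))']
150 R ['((68), (101), (131))', '((71), (103), (134))', '((73), (108), (137))', '((76), (109), (139))', '((73), (106), (138))', '((60), (90), (120))', '((50), (73), (98))', '((51), (77), (101))', '((61), (93), (121))', '((70), (103), (133))', '((73), (105), (135))', '((67), (98), (130))', '((66), (100), (130))', '((66), (96), (127))']
170 L ['((68), (92), (120))', '((68), (90), (117))', '((68), (91), (118))', '((64), (90), (118))', '((64), (90), (116))', '((69), (95), (122))', '((75), (103), (130))', '((80), (108), (135))', '((82), (109), (137))', '((86), (113), (140))', '((82), (112), (137))', '((80), (108), (135))', '((79), (107), (135))', '((81), (111), (138))']
170 R ['((71), (102), (133))', '((70), (106), (137))', '((70), (104), (136))', '((7
[... 1594 characters left out ...]
'((66), (99), (126))']
230 L ['((94), (126), (157))', '((97), (127), (159))', '((95), (128), (158))', '((88), (120), (151))', '((87), (115), (144))', '((83), (109), (140))', '((77), (105), (135))', '((80), (110), (138))', '((81), (111), (140))', '((85), (111), (143))', '((92), (118), (148))', '((87), (117), (146))', '((94), (126), (152))', '((96), (125), (155))']
230 R ['((71), (102), (133))', '((68), (103), (132))', '((71), (105), (136))', '((74), (109), (141))', '((73), (110), (144))', '((74), (110), (142))', '((71), (105), (138))', '((54), (84), (113))', '((50), (74), (99))', '((55), (86), (111))', '((63), (93), (122))', '((65), (95), (124))', '((66), (97), (125))', '((64), (97), (125))']
```

Run:
```python
from h import *
def rows(f,rr,lo,hi):
    im=cv2.imread(f'pics/{f}.png').astype(int);t=(im[...,0]-im[...,2])>-8
    for r in rr:
        u=[i for i in range(lo,hi) if t[r,i]]
        print(f,r,u)
rows('w1',(150,165,180,195,210,225),285,355)
rows('w2',(130,150,170,190,210,230),255,375)
rows('w3',(130,150,170,190,210,230),250,375)
rows('w4',(130,150,170,190,210,230),255,380)
```

```text
w1 150 []
w1 165 []
w1 180 []
w1 195 []
w1 210 []
w1 225 []
w2 130 [275, 276, 349, 350, 351]
w2 150 [263, 362, 363]
w2 170 [365, 366]
w2 190 [365]
w2 210 [364]
w2 230 []
w3 130 [266, 267, 268, 269, 270, 271, 272, 273, 274, 275, 276, 277, 278]
w3 150 [259, 260, 261, 262, 263, 264, 265, 266, 267]
w3 170 [259, 260, 261, 262, 263, 264]
w3 190 [260, 261, 262, 263, 264, 265]
w3 210 [262, 263, 264, 265, 266]
w3 230 [263, 264, 265, 266, 267]
w4 130 [274, 275, 276, 277, 278, 279, 280, 361, 362]
w4 150 [265, 266, 267, 268, 371]
w4 170 [265, 373]
w4 190 [265, 266]
w4 210 [266]
w4 230 []
```

Run:
```python
from h import *
o=[]
for f in('w2','w4'):
    o.append(cv2.resize(cv2.imread(f'pics/{f}.png')[110:360,250:390],None,fx=2.4,fy=2.4,interpolation=cv2.INTER_CUBIC))
cv2.imwrite('pics/c5.png',cv2.convertScaleAbs(np.hstack(o),alpha=1.4))
```

```text
(no output)
```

View pics/c5.png

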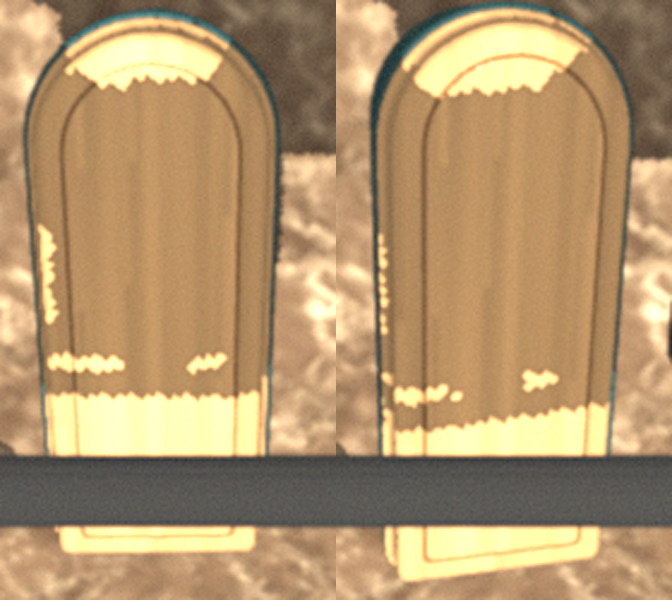

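The right half (now) shows the top tier rolled, with its left side high and the outer teal wall exposed at upper left. It was lifted off-centre and is resting on the steel rim. I'll go deeper, watch the force, and grip its walls squarely.

Request:
move_arm:
  deltas: [-0.1, -0.1, -0.4, 0, 0, 0, 9.3, 0, 0, -0.4, 0, 0, 0, 9.3, 0, 0, -0.4, 0, 0, 0, 9.3, 0, 0, -0.3, 0, 0, 0, 9.3, 0, 0, -0.3, 0, 0, 0, 9.3, 0, 0, -0.2, 0, 0, 0, 9.3, 0, 0, -0.2, 0, 0, 0, 9.3, 0, 0, -0.1, 0, 0, 0, 9.3, 0, 0, -0.1, 0, 0, 0, 9.3, 0, 0, 0, 0, 0, 0, 9.3]

```text
clock: 7.6
tcp_pos: [0.5521, 0.285, 0.0841]
eef_rot: [-1.422, -2.801, 0.0]
force: [-0.6, 0.3, 0.3]
gripper_width: 0.997
finger_force: 0.0
```

Request:
move_arm:
  deltas: [0, 0, -0.1, 0, 0, 0, 9.3, 0, 0, -0.1, 0, 0, 0, 9.3, 0, 0, -0.1, 0, 0, 0, 9.3, 0, 0, -0.1, 0, 0, 0, 9.3, 0, 0, -0.1, 0, 0, 0, 9.3, 0, 0, -0.1, 0, 0, 0, 9.3, 0, 0, -0.1, 0, 0, 0, 9.3, 0, 0, 0, 0, 0, 0, 9.3, 0, 0, 0, 0, 0, 0, 9.3, 0, 0, 0, 0, 0, 0, 9.3]

```text
clock: 8.6
tcp_pos: [0.5521, 0.285, 0.0772]
eef_rot: [1.422, 2.801, 0.0]
force: [0.4, 0.3, -0.1]
gripper_width: 1.001
finger_force: 0.0
```

Request:
move_arm:
  deltas: [0, 0, -0.1, 0, 0, 0, 8.3, 0, 0, 0, 0, 0, 0, 7.5, 0, 0, 0, 0, 0, 0, 7, 0, 0, 0, 0, 0, 0, 6.6, 0, 0, 0, 0, 0, 0, 6.2, 0, 0, 0, 0, 0, 0, 5.5, 0, 0, 0, 0, 0, 0, 5, 0, 0, 0, 0, 0, 0, 5, 0, 0, 0, 0, 0, 0, 5, 0, 0, 0, 0, 0, 0, 5]
  force: 12

```text
clock: 9.6
tcp_pos: [0.5521, 0.285, 0.0761]
eef_rot: [1.422, 2.801, -0.0]
force: [-0.3, -2.6, -0.9]
gripper_width: 0.758
finger_force: 11.8
```

Run:
```python
from h import *
s=sense();print(s['clock'],s['tcp_pos'],s['gripper_width']*93,s['finger_force'],s['force'],s['wrist_torque'])
wsnap('w5')
def rows(f,rr,lo,hi):
    im=cv2.imread(f'pics/{f}.png').astype(int);t=(im[...,0]-im[...,2])>-8
    for r in rr: print(f,r,[i for i in range(lo,hi) if t[r,i]])
rows('w5',(130,150,170,190,210,230),240,395)
snap('scene','s5.png')
```

```text
9.6 [0.55207525 0.28495424 0.07609117] 70.51041980690304 11.827490064315498 [-0.2585935  -2.55587395 -0.94627247] [-0.41654504  0.08013976  0.12054761]
w5 130 [272, 273, 274, 275, 276, 277, 278, 279, 280, 281, 282, 373, 374, 375]
w5 150 [262, 263, 264, 265, 266, 267, 387]
w5 170 [260, 261]
w5 190 [260]
w5 210 [261]
w5 230 []
```

Request:
move_arm:
  deltas: [0, 0, 0, 0, 0, 0, 5, 0, 0, 0, 0, 0, 0, 5, 0, 0, 0.1, 0, 0, 0, 5, 0, 0, 0.2, 0, 0, 0, 5, 0, 0, 0.2, 0, 0, 0, 5, 0, 0, 0.2, 0, 0, 0, 5, 0, 0, 0.2, 0, 0, 0, 5, 0, 0, 0.1, 0, 0, 0, 5, 0, 0, 0, 0, 0, 0, 5, 0, 0, 0, 0, 0, 0, 5]
  force: 20

```text
clock: 10.7
tcp_pos: [0.5521, 0.285, 0.0861]
eef_rot: [-1.422, -2.801, -0.0]
force: [-0.5, 0.7, -3.5]
gripper_width: 0.75
finger_force: 19.8
```

Run:
```python
from h import *
s=sense();print(s['clock'],s['tcp_pos'],s['gripper_width']*93,s['finger_force'],s['force'],s['wrist_torque'])
wsnap('w6')
def rows(f,rr,lo,hi):
    im=cv2.imread(f'pics/{f}.png').astype(int);t=(im[...,0]-im[...,2])>-8
    for r in rr: print(f,r,[i for i in range(lo,hi) if t[r,i]])
rows('w6',(130,150,170,190,210,230),240,395)
```

```text
10.7 [0.55208523 0.28504961 0.08614039] 69.73498675287495 19.78044793009758 [-0.50653458  0.66379729 -3.45624147] [-0.01540071  0.01689325 -0.02016649]
w6 130 [273, 274, 275, 276, 277, 278, 279, 280, 281, 282, 283, 374, 375]
w6 150 [263, 264, 265, 266, 267, 387]
w6 170 [260, 261]
w6 190 [260, 261]
w6 210 [261]
w6 230 [262]
```

Request:
move_arm:
  deltas: [0, 0, 0.3, 0, 0, 0, 5, 0, 0, 0.5, 0, 0, 0, 5, 0, 0, 0.5, 0, 0, 0, 5, 0, 0, 0.5, 0, 0, 0, 5, 0, 0, 0.5, 0, 0, 0, 5, 0, 0, 0.5, 0, 0, 0, 5, 0, 0, 0.5, 0, 0, 0, 5, 0, 0, 0.3, 0, 0, 0, 5, 0, 0, 0, 0, 0, 0, 5, 0, 0, 0, 0, 0, 0, 5]
  force: 25

```text
clock: 11.75
tcp_pos: [0.552, 0.285, 0.1221]
eef_rot: [-1.422, -2.801, 0.0]
force: [0.7, -0.8, -2.0]
gripper_width: 0.747
finger_force: 29.4
```

Run:
```python
from h import *
s=sense();print(s['clock'],s['tcp_pos'],s['gripper_width']*93,s['finger_force'],s['force'],s['wrist_torque'])
wsnap('w7');im=snap('scene','s7.png')[...,::-1]
a=cv2.resize(im[130:205,195:285],(540,450),interpolation=cv2.INTER_CUBIC)
b=cv2.resize(cv2.imread('pics/w7.png')[90:360,230:410],None,fx=1.4,fy=450/270)
cv2.imwrite('pics/c7.png',cv2.convertScaleAbs(np.hstack([a,b]),alpha=1.5))
```

```text
11.75 [0.55201967 0.28500532 0.12205186] 69.49368459570063 29.350216928869486 [ 0.66267508 -0.81675053 -2.02950075] [-0.03902689 -0.00738389 -0.02907379]
```

View pics/c7.png

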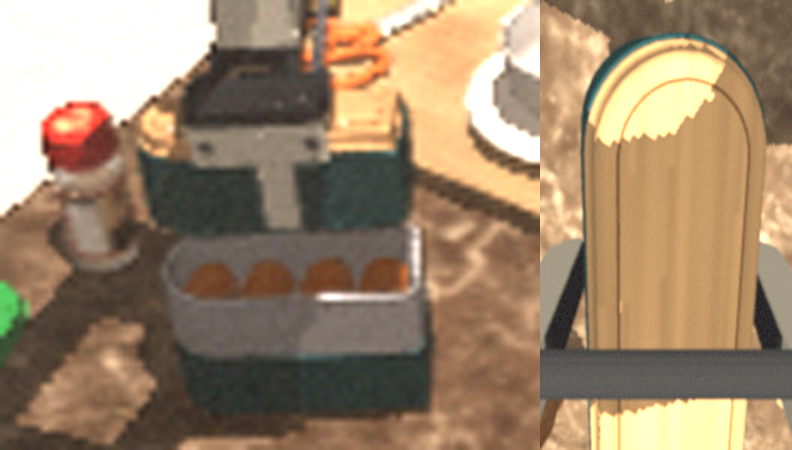

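The view shows the top tier with its lid held clear. The steel tier, with its croquettes, is still on the bottom tier. Moving it aside.

Request:
move_arm:
  deltas: [-0.6, -0.4, 0.5, 0, 0, 0, 5, -1.2, -0.9, 0.5, 0, 0, 0, 5, -1.6, -1.2, 0, 0, 0, 0, 5, -1.6, -1.2, 0, 0, 0, 0, 5, -1.6, -1.2, 0, 0, 0, 0, 5, -1.6, -1.2, 0, 0, 0, 0, 5, -1.6, -1.2, 0, 0, 0, 0, 5, -1.6, -1.2, 0, 0, 0, 0, 5, -1.0, -0.7, 0, 0, 0, 0, 5, -0.5, -0.4, 0, 0, 0, 0, 5]
  force: 25

```text
clock: 12.85
tcp_pos: [0.4222, 0.1886, 0.1325]
eef_rot: [1.422, 2.801, 0.0]
force: [0.1, 0.1, -2.0]
gripper_width: 0.748
finger_force: 29.4
```

Request:
move_arm:
  deltas: [0, 0, -1, 0, 0, 0, 5, 0, 0, -1.7, 0, 0, 0, 5, 0, 0, -1.7, 0, 0, 0, 5, 0, 0, -1.7, 0, 0, 0, 5, 0, 0, -1.7, 0, 0, 0, 5, 0, 0, -1.7, 0, 0, 0, 5, 0, 0, -1.5, 0, 0, 0, 5, 0, 0, -1.0, 0, 0, 0, 5, 0, 0, -0.5, 0, 0, 0, 5, 0, 0, 0, 0, 0, 0, 5]

```text
clock: 13.85
tcp_pos: [0.4229, 0.1891, 0.0064]
eef_rot: [-1.422, -2.8, 0.001]
force: [0.1, -0.0, -3.0]
gripper_width: 0.75
finger_force: 29.4
```

Request:
move_arm:
  deltas: [0, 0, -0.2, 0, 0, 0, 5, 0, 0, -0.2, 0, 0, 0, 5, 0, 0, -0.2, 0, 0, 0, 5, 0, 0, -0.2, 0, 0, 0, 5, 0, 0, -0.2, 0, 0, 0, 5, 0, 0, -0.2, 0, 0, 0, 5, 0, 0, -0.1, 0, 0, 0, 5, 0, 0, -0.1, 0, 0, 0, 5, 0, 0, 0, 0, 0, 0, 5, 0, 0, 0, 0, 0, 0, 5]

```text
clock: 14.85
tcp_pos: [0.4231, 0.1891, -0.0069]
eef_rot: [1.422, 2.801, 0.0]
force: [-0.0, 0.6, -2.6]
gripper_width: 0.749
finger_force: 29.4
```

Request:
move_arm:
  deltas: [0, 0, -0.1, 0, 0, 0, 5, 0, 0, -0.1, 0, 0, 0, 5, 0, 0, -0.1, 0, 0, 0, 5, 0, 0, -0.1, 0, 0, 0, 5, 0, 0, -0.1, 0, 0, 0, 5, 0, 0, -0.1, 0, 0, 0, 5, 0, 0, 0, 0, 0, 0, 5, 0, 0, 0, 0, 0, 0, 5, 0, 0, 0, 0, 0, 0, 5, 0, 0, 0, 0, 0, 0, 5]

```text
clock: 15.85
tcp_pos: [0.4232, 0.1891, -0.0128]
eef_rot: [1.422, 2.801, 0.0]
force: [-1.1, -0.0, -2.9]
gripper_width: 0.748
finger_force: 29.4
```

Request:
move_arm:
  deltas: [0, 0, -0.1, 0, 0, 0, 5, 0, 0, -0.1, 0, 0, 0, 5, 0, 0, -0.1, 0, 0, 0, 5, 0, 0, -0.1, 0, 0, 0, 5, 0, 0, -0.1, 0, 0, 0, 5, 0, 0, 0, 0, 0, 0, 5, 0, 0, 0, 0, 0, 0, 5, 0, 0, 0, 0, 0, 0, 5, 0, 0, 0, 0, 0, 0, 5, 0, 0, 0, 0, 0, 0, 5]

```text
clock: 16.85
tcp_pos: [0.4234, 0.1887, -0.017]
eef_rot: [1.421, 2.801, -0.0]
force: [-2.4, -3.1, 7.8]
gripper_width: 0.747
finger_force: 30.0
```

Request:
move_arm:
  deltas: [0, 0, 0, 0, 0, 0, 5, 0, 0, 0, 0, 0, 0, 5, 0, 0, 0, 0, 0, 0, 5, 0, 0, 0, 0, 0, 0, 6.6, 0, 0, 0, 0, 0, 0, 7.2, 0, 0, 0, 0, 0, 0, 7.6, 0, 0, 0, 0, 0, 0, 8.2, 0, 0, 0, 0, 0, 0, 9.3, 0, 0, 0, 0, 0, 0, 9.3, 0, 0, 0, 0, 0, 0, 9.3]
  force: 4

```text
clock: 17.85
tcp_pos: [0.4233, 0.1891, -0.0178]
eef_rot: [1.422, 2.801, 0.0]
force: [-0.3, -0.1, 0.4]
gripper_width: 0.998
finger_force: 0.0
```

Run:
```python
from h import *
s=sense();print(s['clock'],s['tcp_pos'],s['gripper_width']*93,s['finger_force'],s['force'])
wsnap('w8')
def rows(f,rr,lo,hi):
    im=cv2.imread(f'pics/{f}.png').astype(int);t=(im[...,0]-im[...,2])>-8
    for r in rr: print(f,r,[i for i in range(lo,hi) if t[r,i]])
rows('w8',(120,130,150,170,190,210,230),240,395)
# flat edge of lid: bright-to-dark per column below bar
g=cv2.cvtColor(cv2.imread('pics/w8.png'),cv2.COLOR_BGR2HSV)
print([ (u,g[328:362:2,u,1].tolist()) for u in (275,290,315,340,355)])
```

```text
17.85 [ 0.42328652  0.18912408 -0.01779066] 92.85150363525084 0.0 [-0.2776915  -0.11955132  0.38380243]
w8 120 [272, 273, 274, 275, 276, 277, 336, 337, 338, 339, 340, 341, 342]
w8 130 [259, 260, 261, 262, 352, 353, 354, 355]
w8 150 [246, 247, 368, 369]
w8 170 [241, 374]
w8 190 [241, 374]
w8 210 [242, 372, 373]
w8 230 [371]
[(275, [64, 121, 112, 116, 113, 115, 112, 111, 111, 111, 113, 113, 112, 116, 113, 117, 115]), (290, [65, 121, 110, 111, 111, 109, 111, 111, 110, 110, 110, 112, 111, 111, 110, 109, 113]), (315, [62, 124, 115, 115, 115, 116, 116, 114, 116, 115, 116, 115, 116, 118, 121, 119, 119]), (340, [66, 125, 111, 113, 112, 115, 113, 119, 113, 114, 114, 114, 114, 112, 116, 116, 114]), (355, [66, 125, 116, 119, 119, 119, 121, 120, 119, 121, 122, 121, 121, 120, 126, 121, 124])]
```

```bash
cat > dfit.py <<'E'
from h import *
from scipy.optimize import least_squares
def sd(p,hw=.032,hl=.075):  # distance outside of D outline
    x,y=p[:,0],p[:,1]; q=np.where(x>hl-hw,np.hypot(x-(hl-hw),y)-hw,np.maximum(np.abs(y)-hw,-hl-x)); return q
def dfit(W,x0,**k):
    def f(s):
        c,n=np.cos(s[2]),np.sin(s[2]);d=W-s[:2];return sd(np.c_[d@[c,n],d@[-n,c]],**k)
    r=least_squares(f,x0,loss='soft_l1',f_scale=.001);return r.x,np.sqrt(np.mean(r.fun**2))
def teal(f,lo,hi,rr,th=-8):
    im=cv2.imread(f'pics/{f}.png').astype(int);t=(im[...,0]-im[...,2])>th;P=[]
    for r in rr:
        u=[i for i in range(lo,hi) if t[r,i]]
        l=[i for i in u if i<310];q=[i for i in u if i>325]
        if l:P.append((min(l),r+.5))
        if q:P.append((max(q)+1,r+.5))
    return np.array(P)
E
python3 - <<'E'
from dfit import *
P=teal('w8',236,380,range(112,232,3))
s,e=dfit(wray('w8',P,.054)[:,:2],[.423,.189,np.radians(126)])
print(s[:2].round(4),np.degrees(s[2]).round(2),'rms mm',e*1e3,len(P), yaw()[0])
for z in(.05,.06): s,e=dfit(wray('w8',P,z)[:,:2],[.423,.189,np.radians(126)]);print(z,s,e)
E
```

```text
[0.4148 0.1911] 125.01 rms mm 0.1602134152364272 74 126.17447489182447
0.05 [0.41534121 0.19207422 2.207511  ] 0.0007720538340486372
0.06 [0.41450597 0.1899961  2.15903926] 0.0009943093569927724
```

Request:
move_arm:
  deltas: [0, 0, 0.5, 0, 0, 0, 9.3, 0, 0, 1.5, 0, 0, 0, 9.3, 0, 0, 2.5, 0, 0, 0, 9.3, 0, 0, 3, 0, 0, 0, 9.3, 0, 0, 3, 0, 0, 0, 9.3, 1.5, 1.2, 3, 0, 0, 0, 9.3, 3, 2.2, 2, 0, 0, 0, 9.3, 3, 2.2, 2, 0, 0, 0, 9.3, 3, 2.2, 0.5, 0, 0, 0, 9.3, 2.5, 1.9, 0, 0, 0, 0, 9.3]

```text
clock: 18.9
tcp_pos: [0.5553, 0.2874, 0.1642]
eef_rot: [1.421, 2.799, 0.004]
force: [-1.2, -0.5, 0.1]
gripper_width: 0.996
finger_force: 0.0
```

Run:
```python
from dfit import *
s=sense();print(s['clock'],s['tcp_pos'],yaw()[0])
wsnap('w9')
P,K=wcam('w9');Pi=np.linalg.inv(P)
def pr(p): q=K@(Pi[:3,:3]@p+Pi[:3,3]);return q[:2]/q[2]
a=np.radians(125);ax=np.array([np.cos(a),np.sin(a)]);n=np.array([-ax[1],ax[0]])
c=np.array([.5537,.286])
for t,l in((.075,0),(-.075,.032),(-.075,-.032),(.04,.032),(.04,-.032)): print(pr(np.r_[c+ax*t+n*l,.1]).round(0))
im=cv2.imread('pics/w9.png')
g=im.sum(2)//3
for r in (150,175,200,220): print(r,g[r,270:370].tolist())
print(boxes_of('steel_tier','wrist'),boxes_of('bottom_tier','wrist'))
```

```text
18.9 [0.55530556 0.28740239 0.16421955] 126.17694271070273
[313. 119.]
[280. 267.]
[341. 268.]
[278. 157.]
[347. 159.]
150 [99, 98, 102, 106, 114, 116, 126, 138, 139, 127, 105, 99, 96, 88, 76, 69, 70, 67, 76, 87, 97, 97, 101, 99, 98, 100, 102, 100, 102, 99, 100, 94, 95, 97, 101, 97, 97, 97, 101, 103, 102, 101, 100, 102, 99, 95, 96, 94, 84, 80, 78, 76, 72, 69, 70, 63, 65, 64, 68, 74, 81, 87, 92, 97, 101, 102, 104, 99, 94, 92, 83, 73, 72, 68, 76, 92, 95, 95, 83, 63, 55, 51, 57, 52, 60, 82, 96, 95, 101, 103, 89, 65, 54, 55, 60, 57, 63, 67, 74, 72]
175 [95, 102, 104, 105, 108, 104, 98, 98, 100, 102, 94, 101, 100, 92, 79, 73, 66, 69, 72, 84, 97, 96, 92, 81, 68, 60, 59, 59, 62, 64, 65, 66, 67, 69, 66, 69, 68, 70, 69, 70, 68, 69, 73, 74, 69, 67, 73, 67, 73, 71, 81, 95, 89, 75, 70, 70, 71, 67, 81, 94, 79, 71, 68, 66, 64, 60, 63, 83, 90, 80, 73, 69, 68, 77, 91, 95, 95, 94, 98, 99, 91, 86, 101, 122, 130, 134, 136, 128, 119, 118, 123, 126, 131, 123, 125, 131, 131, 136, 130, 129]
200 [111, 112, 110, 106, 105, 98, 95, 94, 93, 90, 110, 163, 174, 150, 110, 76, 69, 70, 70, 78, 96, 110, 121, 124, 129
[... 167 characters left out ...]
124, 120, 115, 112, 108, 103, 96, 89, 79, 77, 80, 84, 86, 91, 137, 202, 210, 178, 112, 56, 42, 49, 63, 75, 85, 89, 97, 107, 114, 122, 125, 118, 114, 105, 105, 101, 96, 88, 90, 92, 94, 103]
220 [138, 135, 134, 142, 142, 141, 139, 132, 125, 120, 117, 155, 204, 209, 174, 110, 72, 68, 67, 78, 85, 88, 84, 78, 83, 89, 94, 94, 101, 98, 103, 99, 99, 100, 99, 97, 95, 94, 94, 93, 90, 89, 87, 85, 81, 86, 79, 79, 76, 78, 73, 71, 72, 72, 66, 67, 65, 64, 65, 69, 79, 89, 96, 101, 99, 97, 95, 101, 94, 86, 85, 127, 190, 203, 180, 134, 114, 117, 111, 111, 110, 108, 107, 109, 106, 105, 108, 107, 106, 109, 113, 114, 118, 116, 119, 135, 148, 167, 180, 193]
[{'box': [282.2, 111.6, 349.0, 260.5], 'conf': 0.84}] []
```

```bash
cat >> dfit.py <<'E'
def steel(f,roi,T=45):
    im=cv2.imread(f'pics/{f}.png');h=cv2.cvtColor(cv2.GaussianBlur(im,(3,3),0),cv2.COLOR_BGR2HSV)
    m=np.zeros(im.shape[:2],np.uint8);x0,y0,x1,y1=roi;m[y0:y1,x0:x1]=(h[y0:y1,x0:x1,1]<T)*255
    m=cv2.morphologyEx(m,cv2.MORPH_CLOSE,np.ones((3,3)));n,l,st,_=cv2.connectedComponentsWithStats(m)
    k=1+np.argmax(st[1:,4]);c,_=cv2.findContours((l==k).astype(np.uint8),cv2.RETR_EXTERNAL,cv2.CHAIN_APPROX_NONE)
    return max(c,key=len)[:,0,:].astype(float),st[k]
E
python3 - <<'E'
from dfit import *
h=cv2.cvtColor(cv2.imread('pics/w9.png'),cv2.COLOR_BGR2HSV)
for r in (130,150,200,220): print(r,h[r,272:292,1].tolist(),h[r,335:355,1].tolist())
for u in (300,315,330): print(u,h[104:125,u,1].tolist(),h[250:272,u,1].tolist())
for T in (45,60):
    P,st=steel('w9',(265,100,365,275),T);print(T,st)
    P=np.array([p for p in P if p[1]<250]);H=cv2.convexHull(P.astype(np.float32))[:,0]
    H=H+np.sign(H-[315,180])*.5*0+.5
    s,e=dfit(wray('w9',H,.1)[:,:2],[.554,.287,np.radians(125)]);print(s[:2],np.degrees(s[2]),e*1e3,len(H))
E
```

```text
130 [103, 99, 104, 102, 98, 101, 99, 99, 105, 98, 82, 44, 28, 27, 26, 26, 33, 104, 154, 167] [167, 173, 170, 148, 86, 27, 24, 23, 21, 29, 38, 67, 85, 95, 104, 99, 90, 103, 89, 97]
150 [110, 104, 99, 103, 99, 95, 95, 83, 52, 25, 23, 22, 23, 25, 24, 25, 31, 28, 23, 30] [21, 23, 27, 31, 19, 29, 30, 20, 22, 26, 31, 20, 21, 34, 63, 91, 98, 91, 98, 102]
200 [100, 104, 100, 107, 107, 106, 111, 114, 70, 31, 25, 32, 26, 26, 25, 21, 18, 84, 159, 180] [176, 166, 114, 46, 26, 25, 19, 27, 30, 31, 31, 34, 67, 99, 103, 107, 110, 111, 112, 108]
220 [96, 94, 93, 93, 92, 95, 97, 101, 93, 42, 32, 28, 29, 26, 20, 18, 25, 22, 23, 43] [27, 28, 24, 28, 25, 23, 27, 30, 27, 31, 57, 99, 104, 110, 107, 106, 109, 108, 106, 108]
300 [93, 100, 110, 110, 96, 97, 95, 93, 59, 36, 26, 23, 25, 40, 96, 156, 164, 179, 168, 179, 178] [28, 25, 25, 22, 30, 26, 30, 30, 30, 32, 46, 88, 106, 107, 108, 107, 99, 98, 96, 98, 111, 96]
315 [89, 89, 87, 94, 99, 75, 39, 21, 25, 26, 32, 21, 24, 25, 53, 138, 185, 178, 160, 177, 172] [29, 24, 31, 28, 28, 23, 26, 25, 30, 29, 36, 80, 108, 108, 108, 106, 103, 103, 100, 93, 95, 87]
330 [92, 98, 82, 94, 86, 90, 84, 81, 85, 65, 38, 24, 25, 22, 30, 19, 24, 62, 121, 169, 173] [26, 26, 19, 21, 30, 16, 28, 29, 27, 27, 37, 77, 103, 101, 95, 96, 94, 97, 99, 98, 101, 100]
45 [ 281  110   68  151 3973]
[0.55138685 0.29325961] 125.11012933045552 0.43464062250770613 25
60 [ 280  110   70  151 4348]
[0.55104388 0.29385505] 125.08044846480514 0.33051594326366074 26
```

Request:
move_arm:
  deltas: [-0.2, 0.3, -0.5, 0, 0, -1.1, 9.3, -0.2, 0.3, -1.5, 0, 0, 0, 9.3, 0, 0, -2.5, 0, 0, 0, 9.3, 0, 0, -2.5, 0, 0, 0, 9.3, 0, 0, -2.5, 0, 0, 0, 9.3, 0, 0, -2, 0, 0, 0, 9.3, 0, 0, -1, 0, 0, 0, 9.3, 0, 0, -0.7, 0, 0, 0, 9.3, 0, 0, -0.3, 0, 0, 0, 9.3, 0, 0, 0, 0, 0, 0, 9.3]

```text
clock: 20.05
tcp_pos: [0.5493, 0.2921, 0.0276]
eef_rot: [1.449, 2.787, 0.001]
force: [-0.0, -0.1, 0.1]
gripper_width: 1.0
finger_force: 0.0
```

Run:
```python
from dfit import *
s=sense();print(s['clock'],s['tcp_pos'],yaw()[0],s['force'],s['gripper_width'])
wsnap('wa')
for T in (45,60):
    P,st=steel('wa',(225,60,415,285),T);print(T,st)
    P=np.array([p for p in P if p[1]<225]);H=cv2.convexHull(P.astype(np.float32))[:,0]+.5
    x,e=dfit(wray('wa',H,.1)[:,:2],[.551,.293,np.radians(125)]);print(x[:2],np.degrees(x[2]),e*1e3,len(H))
```

```text
20.05 [0.54926974 0.29205928 0.02762051] 125.06042872520274 [-0.00616751 -0.13628404  0.11048369] 0.9998731681439661
45 [ 247  121  134  164 7829]
[0.54751435 0.29190636] 125.36158634843541 0.5428582749719434 35
60 [ 247  121  135  164 8281]
[0.54715727 0.29208919] 125.05847105617947 0.44544482475014413 30
```

Request:
move_arm:
  deltas: [-0.2, 0, 0, 0, 0, 0, 9.3, 0, 0, 0, 0, 0, 0, 8, 0, 0, 0, 0, 0, 0, 7, 0, 0, 0, 0, 0, 0, 6.5, 0, 0, 0, 0, 0, 0, 6, 0, 0, 0, 0, 0, 0, 5.5, 0, 0, 0, 0, 0, 0, 5, 0, 0, 0, 0, 0, 0, 5, 0, 0, 0, 0, 0, 0, 5, 0, 0, 0, 0, 0, 0, 5]
  force: 20

```text
clock: 21.1
tcp_pos: [0.5472, 0.2921, 0.0272]
eef_rot: [1.449, 2.787, 0.0]
force: [-1.0, -0.3, 2.0]
gripper_width: 0.688
finger_force: 20.0
```

Run:
```python
from dfit import *
s=sense();print(s['clock'],s['tcp_pos'],yaw()[0],s['force'],s['gripper_width']*93,s['finger_force'],s['wrist_torque'])
wsnap('wb')
for T in (45,60):
    P,st=steel('wb',(225,60,415,285),T);print(T,st)
    P=np.array([p for p in P if p[1]<225]);H=cv2.convexHull(P.astype(np.float32))[:,0]+.5
    x,e=dfit(wray('wb',H,.1)[:,:2],[.551,.293,np.radians(125)]);print(x[:2],np.degrees(x[2]),e*1e3,len(H))
```

```text
21.1 [0.54717013 0.29205545 0.02723363] 125.07151434535285 [-1.01850509 -0.34448177  2.00713041] 63.95628935055772 19.999367594718933 [-0.02688008  0.00195271  0.01208254]
45 [ 240  123  154  162 8315]
[0.54768943 0.29238023] 126.22863458590642 0.7164367129743221 33
60 [  225   122   190   163 10767]
[0.54707865 0.29263253] 125.83048450606387 0.5904202664424203 37
```

Request:
move_arm:
  deltas: [0, 0, 0.3, 0, 0, 0, 5, 0, 0, 0.7, 0, 0, 0, 5, 0, 0, 1.5, 0, 0, 0, 5, 0, 0, 2.2, 0, 0, 0, 5, 0, 0, 2.7, 0, 0, 0, 5, 0, 0, 2.7, 0, 0, 0, 5, 0, 0, 2.7, 0, 0, 0, 5, 0, 0, 2.5, 0, 0, 0, 5, 0, 0, 1.7, 0, 0, 0, 5, 0, 0, 1, 0, 0, 0, 5]
  force: 25

```text
clock: 22.15
tcp_pos: [0.5477, 0.2923, 0.2094]
eef_rot: [1.448, 2.786, 0.003]
force: [0.3, -0.0, -0.6]
gripper_width: 0.688
finger_force: 25.0
```

Run:
```python
from dfit import *
s=sense();print(s['clock'],s['tcp_pos'],yaw(),s['force'],s['gripper_width']*93,s['finger_force'],s['wrist_torque'],s['joint_positions'].round(2))
im=camera('scene')[...,::-1];cv2.imwrite('pics/sb.png',im)
# teal bottom tier still at place?
for u in (228,246,260): print([tuple(int(q) for q in im[v,u]) for v in range(186,202,2)])
```

```text
22.15 [0.54767541 0.29226293 0.20939457] (np.float64(125.07328681669968), array([ 2.62123435e-03,  8.61865602e-04, -9.99996193e-01])) [ 0.34321455 -0.00753665 -0.6474744 ] 63.97700435115411 24.99868333339691 [-0.04581078 -0.01524267  0.04164705] [ 0.31  0.37  1.31  0.    1.46 -0.3 ]
[(27, 32, 39), (27, 31, 35), (28, 31, 30), (32, 35, 35), (30, 32, 32), (31, 33, 34), (27, 35, 43), (41, 57, 83)]
[(36, 45, 185), (35, 39, 128), (36, 40, 38), (35, 40, 34), (35, 37, 34), (34, 37, 32), (33, 39, 39), (52, 68, 92)]
[(32, 39, 174), (37, 42, 83), (34, 37, 34), (33, 37, 34), (31, 33, 33), (34, 38, 33), (29, 36, 46), (49, 65, 92)]
```

Request:
move_arm:
  deltas: [0, -1.5, 0.5, 0, 0, 3, 5, 0, -3, 0, 0, 0, 5, 5, 0, -4, 0, 0, 0, 5, 5, 0, -4, 0, 0, 0, 5, 5, 0, -4, 0, 0, 0, 5, 5, -0.2, -4, 0, 0, 0, 5, 5, -0.2, -4, 0, 0, 0, 5, 5, -0.2, -4, 0, 0, 0, 5, 5, -0.2, -4, 0, 0, 0, 5, 5, -0.2, -4, 0, 0, 0, 5, 5]
  force: 25

```text
clock: 23.2
tcp_pos: [0.5362, -0.0743, 0.2112]
eef_rot: [-0.184, -3.135, -0.001]
force: [0.5, -0.8, -0.8]
gripper_width: 0.687
finger_force: 25.0
```

Request:
move_arm:
  deltas: [-0.2, -4, 0, 0, 0, 4, 5, -0.2, -3, 0, 0, 0, 0, 5, 0, -2, 0, 0, 0, 0, 5, 0, -1.5, 0, 0, 0, 0, 5, 0, -0.5, 0, 0, 0, 0, 5, 0, 0, 0, 0, 0, 0, 5, 0, 0, 0, 0, 0, 0, 5, 0, 0, 0, 0, 0, 0, 5, 0, 0, 0, 0, 0, 0, 5, 0, 0, 0, 0, 0, 0, 5]

```text
clock: 24.2
tcp_pos: [0.5332, -0.1823, 0.2123]
eef_rot: [0.079, 3.14, -0.0]
force: [-0.4, 0.5, -2.0]
gripper_width: 0.685
finger_force: 25.0
```

Run:
```python
from dfit import *
s=sense();print(s['clock'],s['tcp_pos'],yaw(),s['force'],s['gripper_width']*93,s['finger_force'])
im=wsnap('wc');print(boxes_of('warming_base','wrist'))
P,K=wcam('wc');Pi=np.linalg.inv(P)
def pr(p): q=K@(Pi[:3,:3]@p+Pi[:3,3]);return q[:2]/q[2]
for p in [(.449,-.319),(.619,-.319),(.534,-.277),(.534,-.36)]: print(pr(np.r_[p,.03]).round(0))
h=cv2.cvtColor(im,cv2.COLOR_RGB2HSV)
u,v=pr(np.array([.534,-.319,.03])).astype(int);print(u,v)
print([tuple(map(int,h[v,i])) for i in range(u-45,u+46,3)])
print([tuple(map(int,h[j,u])) for j in range(v-80,min(399,v+80),4)])
```

```text
24.2 [ 0.53322442 -0.18229672  0.21228061] (np.float64(177.12522280344032), array([ 2.06034674e-04, -1.67299371e-05, -9.99999979e-01])) [-0.35199513  0.49527607 -1.96721741] 63.712650578799774 24.998677968978882
[{'box': [188.7, 115.0, 254.1, 240.5], 'conf': 0.93}]
[209. 115.]
[227. 236.]
[249. 178.]
[189. 181.]
218 179
[(14, 113, 129), (15, 108, 139), (15, 98, 158), (15, 97, 142), (14, 103, 144), (14, 107, 126), (22, 48, 239), (27, 19, 245), (30, 15, 250), (20, 55, 93), (38, 8, 252), (24, 17, 219), (30, 2, 246), (30, 3, 246), (45, 2, 246), (30, 2, 246), (30, 3, 246), (30, 3, 245), (30, 3, 246), (23, 4, 246), (30, 2, 246), (35, 13, 216), (60, 1, 248), (30, 10, 245), (23, 24, 246), (19, 58, 162), (13, 23, 100), (18, 28, 216), (18, 30, 211), (16, 30, 129), (17, 25, 72)]
[(13, 106, 149), (15, 98, 171), (16, 90, 185), (15, 93, 168), (18, 71, 143), (30, 12, 247), (30, 9, 246), (105, 2, 248), (90, 1, 231), (0, 0, 246), (0, 0, 246), (0, 0, 246), (0, 0, 246), (60, 1, 246), (30, 1, 246), (30, 1, 246), (30, 1, 246), (30, 1, 246), (30, 2, 246), (45, 2, 246), (30, 2, 246), (30, 3, 246), (30, 3, 246), (38, 4, 246), (30, 3, 245), (23, 4, 246), (24, 5, 246), (24, 5, 246), (30, 5, 245), (25, 6, 245), (23, 13, 243), (26, 7, 250), (26, 43, 229), (24, 25, 246), (14, 59, 56), (13, 103, 126), (15, 95, 134), (14, 101, 137), (14, 104, 125), (14, 107, 121)]
```

Request:
move_arm:
  deltas: [0, 1, 0, 0, 0, 0, 5, 0, 2, 0, 0, 0, 0, 5, 0, 1.5, 0, 0, 0, 0, 5, 0, 0.5, 0, 0, 0, 0, 5, 0, 0, 0, 0, 0, 0, 5, 0, 0, 0, 0, 0, 0, 5, 0, 0, 0, 0, 0, 0, 5, 0, 0, 0, 0, 0, 0, 5, 0, 0, 0, 0, 0, 0, 5, 0, 0, 0, 0, 0, 0, 5]

```text
clock: 25.3
tcp_pos: [0.5331, -0.1333, 0.2121]
eef_rot: [-0.081, -3.14, 0.0]
force: [0.1, -0.0, -1.1]
gripper_width: 0.687
finger_force: 25.0
```

```bash
cat >> dfit.py <<'E'
def white(f,c,rad,vmin=170,smax=65):
    im=cv2.imread(f'pics/{f}.png');h=cv2.cvtColor(im,cv2.COLOR_BGR2HSV)
    m=((h[...,1]<smax)&(h[...,2]>vmin)).astype(np.uint8)*255
    k=np.zeros_like(m);x,y=c;k[y-rad[1]:y+rad[1],x-rad[0]:x+rad[0]]=255;m&=k
    m=cv2.morphologyEx(m,cv2.MORPH_CLOSE,np.ones((7,7)));m=cv2.morphologyEx(m,cv2.MORPH_OPEN,np.ones((5,5)))
    n,l,st,_=cv2.connectedComponentsWithStats(m);q=1+np.argmax(st[1:,4])
    cc,_=cv2.findContours((l==q).astype(np.uint8),cv2.RETR_EXTERNAL,cv2.CHAIN_APPROX_NONE)
    return max(cc,key=len)[:,0].astype(float)+.5,st[q]
E
python3 - <<'E'
from dfit import *
s=sense();print(s['clock'],s['tcp_pos'],yaw()[0])
im=wsnap('wd');bs=boxes_of('warming_base','wrist');print(bs[:1])
b=bs[0]['box'];c=(int((b[0]+b[2])/2),int((b[1]+b[3])/2))
for vm in (150,180,200):
    P,st=white('wd',c,(45,75),vm);print(st)
    W=wray('wd',P,.03)[:,:2]
    for yw in (3.09,-.05):
        x,e=dfit(W,[.534,-.319,yw],hw=.0415,hl=.085);print(vm,x[:2].round(4),np.degrees(x[2]).round(2),(e*1e3).round(2),len(P))
E
```

```text
25.3 [ 0.53307242 -0.13327164  0.21207878] 177.04444846650912
[{'box': [150.0, 118.9, 219.7, 239.5], 'conf': 0.72}]
[ 153  119   62  118 6307]
150 [ 0.536  -0.3167] 172.91 3.19 301
150 [ 0.5389 -0.3175] -7.36 4.09 301
[ 153  119   61  118 6234]
180 [ 0.5363 -0.3171] 173.07 3.53 300
180 [ 0.5389 -0.3185] -6.48 4.34 300
[ 153  119   61  118 6188]
200 [ 0.5365 -0.3172] 173.7 3.77 298
200 [ 0.5389 -0.3187] -6.52 4.48 298
```

Run:
```python
from dfit import *
P,st=white('wd',(185,179),(45,75),180)
W=wray('wd',P,.03)[:,:2]
a=np.radians(177);d=W-[.536,-.318];q=np.c_[d@[np.cos(a),np.sin(a)],d@[-np.sin(a),np.cos(a)]]*1000
for i in range(0,len(q),8): print(P[i].astype(int),q[i].round(0),end=' ')
h=cv2.cvtColor(cv2.imread('pics/wd.png'),cv2.COLOR_BGR2HSV)
print()
for r in (150,180,210): print(r,h[r,148:225,2].tolist())
for u in (175,185,195): print(u,h[112:248,u,2].tolist())
```

```text
[175 119] [84. -0.] [167 122] [80. 11.] [160 127] [74. 21.] [155 134] [65. 29.] [153 142] [54. 33.] [153 150] [44. 35.] [154 158] [33. 35.] [155 166] [22. 36.] [155 174] [11. 37.] [156 182] [-0. 38.] [157 190] [-12.  38.] [157 198] [-23.  40.] [158 206] [-35.  41.] [159 214] [-47.  41.] [159 222] [-59.  43.] [162 230] [-72.  41.] [170 234] [-78.  30.] [178 234] [-78.  18.] [186 235] [-80.   7.] [194 236] [-81.  -4.] [202 236] [-81. -16.] [210 235] [-80. -28.] [213 227] [-67. -34.] [213 219] [-55. -35.] [213 211] [-42. -36.] [213 203] [-30. -37.] [212 195] [-19. -37.] [212 187] [ -7. -39.] [212 179] [  4. -40.] [212 171] [ 15. -41.] [211 163] [ 26. -41.] [211 155] [ 37. -42.] [211 147] [ 48. -43.] [208 139] [ 58. -40.] [203 131] [ 69. -35.] [195 124] [ 77. -25.] [187 121] [ 81. -15.] [179 119] [84. -5.] 
150 [151, 142, 133, 127, 164, 239, 248, 246, 246, 246, 247, 251, 229, 142, 97, 97, 111, 170, 251, 251, 217, 212, 245, 247, 246, 246, 246, 246, 246, 246, 246, 246, 246, 246, 246, 246, 246, 246, 246, 246, 246, 246, 246, 246, 246, 246, 246, 246, 246, 246, 247, 248, 229, 193, 241, 246, 24
[... 2205 characters left out ...]
4, 130, 141, 145]
195 [142, 140, 141, 144, 148, 149, 133, 102, 109, 113, 119, 145, 200, 239, 247, 247, 246, 246, 246, 246, 246, 245, 244, 240, 230, 207, 207, 239, 248, 248, 247, 246, 246, 246, 246, 246, 246, 246, 246, 246, 246, 246, 246, 246, 246, 246, 246, 246, 246, 246, 246, 246, 246, 246, 246, 246, 246, 246, 246, 246, 246, 246, 245, 246, 246, 246, 245, 246, 246, 246, 246, 245, 245, 245, 245, 245, 245, 246, 246, 246, 245, 246, 246, 245, 245, 245, 245, 245, 245, 245, 245, 245, 245, 245, 246, 245, 245, 246, 245, 245, 245, 245, 245, 245, 245, 245, 245, 245, 246, 246, 237, 203, 231, 248, 246, 179, 121, 184, 244, 248, 246, 245, 246, 245, 200, 94, 77, 135, 169, 178, 171, 173, 171, 168, 160, 149]
```

Run:
```python
from dfit import *
P,st=white('wd',(185,179),(45,75),180)
W=wray('wd',P,.03)[:,:2]
def f(s,full=False):
    c,n=np.cos(s[2]),np.sin(s[2]);d=W-s[:2];q=np.c_[d@[c,n],d@[-n,c]]
    r=sd(q,s[3],s[4]);r[(q[:,0]<-.062)&(abs(q[:,1])>.022)]=0
    return r
r=least_squares(f,[.536,-.317,np.radians(172),.0395,.082],loss='soft_l1',f_scale=.001)
print(r.x.round(4),np.degrees(r.x[2]),np.sqrt(np.mean(r.fun**2))*1e3)
# recess edges
L=[(161,150.5),(163.2,180.5),(165.7,210.5)];Rr=[(201,150.5),(202.3,180.5),(203.3,210.5)]
a=r.x[2];ax=np.array([np.cos(a),np.sin(a)]);n=np.array([-ax[1],ax[0]])
for nm,E in(('L',L),('R',Rr)):
    for z in(.03,.02):
        q=wray('wd',E,z)[:,:2]-r.x[:2];print(nm,z,np.c_[q@ax,q@n].round(4).tolist())
# top & scene cams check of base: white masks
for nm,f0,roi in(('top','top0',(375,180,405,232)),('scene','scene0',(370,240,430,295))):
    h=cv2.cvtColor(cv2.imread(f'pics/{f0}.png'),cv2.COLOR_BGR2HSV);m=(h[...,1]<70)&(h[...,2]>150)
    x0,y0,x1,y1=roi;v,u=np.nonzero(m[y0:y1,x0:x1]);Q=np.array([ray(nm,a+x0+.5,b+y0+.5,.03)[:2] for a,b in zip(u,v)])
    C=np.cov(Q.T);w,V=np.linalg.eigh(C);print(nm,Q.mean(0),np.degrees(np.arctan2(V[1,1],V[0,1])),len(Q))
```

```text
[ 0.5341 -0.3171  3.0116  0.0384  0.0817] 172.55407446246923 0.36644113346076246
L 0.03 [[0.0398, 0.0288], [-0.0014, 0.029], [-0.0452, 0.0289]]
L 0.02 [[0.038, 0.034], [-0.0042, 0.0343], [-0.0492, 0.0341]]
R 0.03 [[0.044, -0.0244], [0.0028, -0.0246], [-0.0411, -0.0244]]
R 0.02 [[0.0424, -0.0205], [0.0001, -0.0207], [-0.0449, -0.0205]]
top [ 0.53340045 -0.32118463] 172.9251615001747 655
scene [ 0.52728667 -0.32077308] 172.56068874353542 970
```

Run:
```python
from dfit import *
q=wray('wd',[(185.5,132.5),(185.5,222.3)],.02)[:,:2].mean(0);a=np.radians(172.55)
print('plate mid axial rel', (q-[.5341,-.3171])@[np.cos(a),np.sin(a)])
for f,tz in(('wb',.0272),('wc',.2123),('wd',.2121)):
    import json;p,rv=json.load(open(f'pics/{f}.json'));T=R.from_rotvec(rv).as_matrix();y0=np.arctan2(T[1,0],T[0,0])
    for T_ in(35,50):
        P,st=steel(f,(225,60,415,285),T_)
        P=np.array([x for x in P if x[1]<205]);H=cv2.convexHull(P.astype(np.float32))[:,0]+.5;H=H[H[:,1]<204]
        x,e=dfit(wray(f,H,p[2]+.0728)[:,:2],[p[0],p[1],y0])
        d=x[:2]-p[:2];print(f,T_,st,'axial',d@[np.cos(y0),np.sin(y0)],'lat',d@T[:2,1],'dyaw',np.degrees(x[2]-y0),e*1e3)
```

```text
plate mid axial rel -0.00032135773489231945
wb 35 [ 244  123  148  162 7815] axial 8.023379895936549e-05 lat 0.0007764711246216672 dyaw 1.3854647461628793 0.8180459577906863
wb 50 [  225   122   190   163 10401] axial 0.00045962818829967946 lat 6.411736008341134e-05 dyaw 0.2957449497730634 0.7321635153346281
wc 35 [ 244  126  148  159 7705] axial -0.0001702803378092677 lat 0.0028408078798916867 dyaw 4.422163429598496 0.5487176737764795
wc 50 [  225   119   190   166 13229] axial 0.00286060259232389 lat 0.011123420899735182 dyaw 16.863336015077945 6.664919806795319
wd 35 [ 244  126  148  159 7642] axial -0.0005203841876511068 lat 0.0009571843373062583 dyaw 1.135726738180993 0.4773536336963041
wd 50 [  225   125   190   160 10271] axial -4.3561789428866276e-05 lat -0.0015483522519020888 dyaw -2.243468015381708 0.37612041978031
```

Request:
move_arm:
  deltas: [0.1, -1, 0, 0, 0, -1, 5, 0, -2.4, 0, 0, 0, -1.5, 5, 0, -3, 0, 0, 0, -1, 5, 0, -3, 0, 0, 0, -1, 5, 0, -3, 0, 0, 0, 0, 5, 0, -3, 0, 0, 0, 0, 5, 0, -2, 0, 0, 0, 0, 5, 0, -1, -1, 0, 0, 0, 5, 0, 0, -2, 0, 0, 0, 5, 0, 0, -2, 0, 0, 0, 5]

```text
clock: 26.4
tcp_pos: [0.534, -0.3169, 0.161]
eef_rot: [0.205, 3.135, 0.001]
force: [-0.2, 0.1, -1.6]
gripper_width: 0.685
finger_force: 25.0
```

Request:
move_arm:
  deltas: [0, 0, -2.5, 0, 0, 0, 5, 0, 0, -2.5, 0, 0, 0, 5, 0, 0, -2.5, 0, 0, 0, 5, 0, 0, -2, 0, 0, 0, 5, 0, 0, -1.5, 0, 0, 0, 5, 0, 0, -1, 0, 0, 0, 5, 0, 0, -0.6, 0, 0, 0, 5, 0, 0, -0.4, 0, 0, 0, 5, 0, 0, 0, 0, 0, 0, 5, 0, 0, 0, 0, 0, 0, 5]

```text
clock: 27.4
tcp_pos: [0.5345, -0.3172, 0.0328]
eef_rot: [0.203, 3.134, -0.001]
force: [0.4, -1.3, -1.8]
gripper_width: 0.689
finger_force: 25.0
```

Run:
```python
from dfit import *
s=sense();print(s['clock'],s['tcp_pos'],yaw(),s['force'],s['gripper_width']*93,s['finger_force'])
```

```text
27.4 [ 0.53452805 -0.31723447  0.03279344] (np.float64(172.5722868605207), array([ 9.17412806e-04, -7.50921701e-04, -9.99999297e-01])) [ 0.36216031 -1.28099198 -1.7774883 ] 64.07996188872256 24.9986931681633
```

Request:
move_arm:
  deltas: [0, -0.05, -0.3, 0, 0, 0, 5, 0, 0, -0.3, 0, 0, 0, 5, 0, 0, -0.3, 0, 0, 0, 5, 0, 0, -0.3, 0, 0, 0, 5, 0, 0, -0.3, 0, 0, 0, 5, 0, 0, -0.3, 0, 0, 0, 5, 0, 0, -0.2, 0, 0, 0, 5, 0, 0, -0.2, 0, 0, 0, 5, 0, 0, -0.2, 0, 0, 0, 5, 0, 0, 0, 0, 0, 0, 5]

```text
clock: 28.4
tcp_pos: [0.534, -0.3173, 0.0078]
eef_rot: [-0.204, -3.135, -0.0]
force: [-1.1, 0.4, -1.7]
gripper_width: 0.687
finger_force: 25.0
```

Request:
move_arm:
  deltas: [0, 0, -0.1, 0, 0, 0, 5, 0, 0, -0.1, 0, 0, 0, 5, 0, 0, -0.1, 0, 0, 0, 5, 0, 0, -0.1, 0, 0, 0, 5, 0, 0, -0.1, 0, 0, 0, 5, 0, 0, 0, 0, 0, 0, 5, 0, 0, 0, 0, 0, 0, 5, 0, 0, 0, 0, 0, 0, 5, 0, 0, 0, 0, 0, 0, 5, 0, 0, 0, 0, 0, 0, 5]

```text
clock: 29.4
tcp_pos: [0.5341, -0.3175, 0.0032]
eef_rot: [0.204, 3.135, -0.0]
force: [-0.5, -0.4, -0.6]
gripper_width: 0.687
finger_force: 25.0
```

Request:
move_arm:
  deltas: [0, 0, -0.05, 0, 0, 0, 5, 0, 0, -0.05, 0, 0, 0, 5, 0, 0, 0, 0, 0, 0, 5, 0, 0, 0, 0, 0, 0, 5, 0, 0, 0, 0, 0, 0, 6.4, 0, 0, 0, 0, 0, 0, 7, 0, 0, 0, 0, 0, 0, 8, 0, 0, 0, 0, 0, 0, 9.3, 0, 0, 0, 0, 0, 0, 9.3, 0, 0, 0, 0, 0, 0, 9.3]

```text
clock: 30.4
tcp_pos: [0.5341, -0.3175, 0.002]
eef_rot: [-0.204, -3.135, -0.0]
force: [-0.2, -0.0, -0.1]
gripper_width: 0.989
finger_force: 0.0
```

Run:
```python
from dfit import *
s=sense();print(s['clock'],s['tcp_pos'],yaw()[0],s['force'],s['gripper_width']*93,s['finger_force'])
wsnap('we')
for z in(.072,.076,.080):
    P,st=steel('we',(225,60,415,285),45)
    P=np.array([x for x in P if x[1]<225]);H=cv2.convexHull(P.astype(np.float32))[:,0]+.5
    x,e=dfit(wray('we',H,z)[:,:2],[.534,-.317,3.01]);print(z,st,x[:2],np.degrees(x[2]),e*1e3)
```

```text
30.4 [ 0.53407895 -0.31745464  0.00199381] 172.57152064217198 [-0.21278859 -0.0297873  -0.08086647] 92.01880097951188 0.0
0.072 [ 250  110  136  175 9267] [ 0.52751507 -0.31620779] 173.5867743541519 0.7851785346267655
0.076 [ 250  110  136  175 9267] [ 0.52764536 -0.31630106] 173.47923114244617 0.9420352115088273
0.08 [ 250  110  136  175 9267] [ 0.52776431 -0.31647771] 173.33222926053415 1.3456736687734439
```

Run:
```python
from dfit import *
h=cv2.cvtColor(cv2.imread('pics/we.png'),cv2.COLOR_BGR2HSV)
for r in(150,190,220):print(r,[f'{int(a)}/{int(b)}' for a,b in zip(h[r,240:272,1],h[r,240:272,2])],'\n',[f'{int(a)}/{int(b)}' for a,b in zip(h[r,364:396,1],h[r,364:396,2])])
for u in(300,318,335):print(u,[f'{int(a)}/{int(b)}' for a,b in zip(h[100:140,u,1],h[100:140,u,2])])
P,K=wcam('we');Pi=np.linalg.inv(P)
def pr(p): q=K@(Pi[:3,:3]@p+Pi[:3,3]);return (q[:2]/q[2]).round(1)
a=np.radians(172.55);ax=np.r_[np.cos(a),np.sin(a),0];n=np.r_[-ax[1],ax[0],0];c=np.r_[.534,-.3177,0]
for z in(.073,.076,.079,.084):
    print(z,[pr(c+ax*t+n*l+[0,0,z]).tolist() for t,l in((.075,0),(.02,.032),(.02,-.032),(-.02,.032),(-.02,-.032))])
```

```text
150 ['102/140', '111/140', '109/141', '112/139', '109/138', '108/137', '108/135', '108/137', '110/137', '103/141', '106/142', '102/147', '105/150', '97/153', '104/157', '100/161', '90/167', '68/196', '45/238', '26/247', '13/247', '8/247', '3/247', '2/247', '2/247', '2/248', '9/249', '20/238', '28/215', '24/220', '18/233', '14/242'] 
 ['28/215', '29/196', '27/178', '32/157', '43/147', '51/149', '52/153', '50/152', '52/151', '52/147', '51/146', '50/147', '54/127', '60/111', '85/105', '83/102', '91/90', '95/78', '81/79', '84/76', '91/70', '91/84', '97/126', '100/140', '97/147', '95/155', '95/156', '93/150', '100/145', '97/139', '105/134', '102/135']
190 ['106/135', '108/135', '99/137', '103/143', '105/136', '101/104', '96/77', '91/73', '107/69', '62/90', '35/151', '30/211', '20/230', '19/229', '23/223', '31/217', '32/192', '28/157', '31/108', '26/80', '19/79', '25/81', '16/82', '30/77', '29/80', '25/83', '27/84', '22/80', '25/82', '28/81', '25/81', '16/79'] 
 ['26/116', '21/110', '26/108', '22/106', '26/108', '26/109', '23/110', '30/110', '30/110', '28/111', '28/109', '28/111', '30/110'
[... 1632 characters left out ...]
5/136', '104/137', '109/145', '103/143', '92/138', '58/128', '51/139', '49/171', '54/222', '41/237', '29/243', '22/245', '15/247', '10/247', '9/247', '9/247', '10/247', '10/247', '8/247', '7/247', '8/250', '24/254', '53/191', '47/129', '30/93', '21/84', '18/99', '29/143', '29/186', '29/218', '19/228', '19/228', '20/226', '24/223', '31/208', '31/181']
0.073 [[317.8, 126.6], [254.4, 238.5], [380.9, 238.6], [259.0, 305.6], [376.1, 305.6]]
0.076 [[317.8, 126.9], [253.1, 241.1], [382.2, 241.1], [258.0, 309.2], [377.2, 309.2]]
0.079 [[317.8, 127.3], [251.8, 243.7], [383.5, 243.8], [256.8, 312.9], [378.3, 313.0]]
0.084 [[317.8, 127.9], [249.5, 248.4], [385.8, 248.5], [254.9, 319.5], [380.3, 319.5]]
```

The steel tier's rim projections match the seated height of z=0.076 within a pixel, so it is seated and released. Going back, and viewing the bottom tier on the way.

Request:
move_arm:
  deltas: [0, 0, 0.5, 0, 0, 0, 9.3, 0, 0, 1.5, 0, 0, 0, 9.3, 0, 0, 3, 0, 0, 0, 9.3, 0, 0, 4, 0, 0, 0, 9.3, 0, 0, 4, 0, 0, 0, 9.3, 0, 1.5, 3, 0, 0, -2, 9.3, 0, 3, 2, 0, 0, -4, 9.3, 0, 4.5, 0.5, 0, 0, -4, 9.3, 0, 4.5, 0, 0, 0, -4, 9.3, 0, 4.5, 0, 0, 0, -4, 9.3]

```text
clock: 31.45
tcp_pos: [0.5341, -0.1361, 0.1881]
eef_rot: [0.697, 3.062, -0.0]
force: [0.5, -0.0, -0.4]
gripper_width: 0.998
finger_force: 0.0
```

Request:
move_arm:
  deltas: [0, 4.5, 0, 0, 0, -4, 9.3, 0, 4.5, 0, 0, 0, -4, 9.3, 0, 4.5, 0, 0, 0, -4, 9.3, 0, 4.5, 0, 0, 0, -4, 9.3, 0, 4.5, 0, 0, 0, -4, 9.3, 0, 4.5, 0, 0, 0, -4, 9.3, 0.2, 4.5, 0, 0, 0, -4, 9.3, 0.3, 4.5, 0, 0, 0, -1.5, 9.3, 0.4, 4, 0, 0, 0, 0, 9.3, 0.4, 3, 0, 0, 0, 0, 9.3]

```text
clock: 32.45
tcp_pos: [0.5467, 0.2953, 0.1876]
eef_rot: [1.447, 2.789, 0.001]
force: [-0.1, -0.8, 0.3]
gripper_width: 0.999
finger_force: 0.0
```

Run:
```python
from dfit import *
s=sense();print(s['clock'],s['tcp_pos'],yaw()[0],s['joint_positions'].round(2))
```

```text
32.45 [0.54665715 0.29528392 0.1875982 ] 125.1657113051926 [ 0.32  0.38  1.34  0.    1.41 -0.3 ]
```

Request:
move_arm:
  deltas: [0, -0.3, -1, 0, 0, 0, 9.3, 0, 0, -2.5, 0, 0, 0, 9.3, 0, 0, -3, 0, 0, 0, 9.3, 0, 0, -3, 0, 0, 0, 9.3, 0, 0, -2, 0, 0, 0, 9.3, 0, 0, -1, 0, 0, 0, 9.3, 0, 0, 0, 0, 0, 0, 9.3, 0, 0, 0, 0, 0, 0, 9.3, 0, 0, 0, 0, 0, 0, 9.3, 0, 0, 0, 0, 0, 0, 9.3]

```text
clock: 33.45
tcp_pos: [0.548, 0.2897, 0.0635]
eef_rot: [1.448, 2.786, 0.003]
force: [0.5, -0.7, -0.0]
gripper_width: 0.995
finger_force: 0.0
```

Run:
```python
from dfit import *
s=sense();print(s['clock'],s['tcp_pos'],yaw()[0])
wsnap('wf')
im=cv2.imread('pics/wf.png').astype(int)
for r in(150,190,220):print(r,(im[r,250:390:1,0]-im[r,250:390:1,2]).tolist())
```

```text
33.45 [0.5479938  0.28974545 0.06353041] 125.07102176350469
150 [-77, -77, -75, -73, -74, -76, -76, -71, -53, -33, -34, -33, -31, -31, -33, -32, -31, -33, -33, -34, -32, -30, -30, -31, -31, -24, 0, 17, 20, 22, 20, 14, 10, 19, 12, 17, 15, -9, -67, -100, -99, -100, -110, -104, -108, -110, -109, -109, -116, -112, -118, -112, -109, -111, -114, -108, -112, -111, -110, -112, -108, -103, -112, -109, -99, -100, -85, -41, -12, -57, -92, -102, -108, -103, -105, -102, -109, -108, -116, -113, -110, -109, -114, -110, -111, -113, -111, -108, -113, -109, -112, -106, -105, -104, -107, -104, -96, -93, -52, -10, 12, 14, 14, 12, 21, 19, 22, 15, -10, -26, -25, -26, -29, -26, -26, -27, -30, -30, -29, -29, -30, -28, -27, -28, -27, -29, -30, -30, -28, -31, -30, -31, -32, -32, -30, -29, -33, -37, -35, -31]
190 [-60, -58, -59, -60, -57, -60, -60, -58, -60, -60, -57, -41, -28, -29, -28, -28, -30, -30, -29, -29, -31, -26, -28, -31, -28, -21, 7, 19, 22, 18, 18, 11, 14, 13, 15, 16, 14, 14, 16, 22, 20, 20, 19, 21, 20, 22, 18, 18, 24, 26, 23, 21, 21, 18, 23, 24, 23, 22, 24, 22, 8, -7, -31, -54, -74, -84, -87, -90,
[... 282 characters left out ...]
 -31, -31, -31, -29, -30, -30, -29, -32, -32]
220 [-66, -64, -63, -63, -63, -66, -64, -63, -64, -65, -64, -62, -62, -59, -59, -61, -62, -63, -64, -68, -69, -71, -70, -66, -65, -67, -64, -43, -8, 17, 23, 19, 13, 12, 14, 16, 11, 15, 16, 18, 17, 18, 19, 22, 24, 27, 30, 27, 21, 3, -17, -31, -41, -43, -39, -27, -12, -16, -3, 18, 18, 4, -3, -23, -27, -28, -28, -27, -19, -13, -1, 14, 19, 22, 28, 24, 1, -29, -49, -86, -104, -112, -118, -120, -118, -101, -84, -57, -31, -6, 22, 34, 37, 33, 33, 32, 31, 23, 19, 18, 18, 16, 16, 20, 14, 24, 23, 12, -21, -40, -55, -60, -57, -60, -60, -61, -57, -58, -57, -61, -60, -62, -64, -64, -64, -63, -62, -62, -65, -66, -67, -71, -71, -73, -73, -71, -68, -63, -61, -57]
```

Clear teal rim, so I can fit it.

Run:
```python
from dfit import *
P=teal('wf',262,372,range(118,262,2),-8)
for z in(.05,.054,.058):
    x,e=dfit(wray('wf',P,z)[:,:2],[.547,.291,np.radians(125)]);print(z,x[:2].round(4),np.degrees(x[2]).round(2),e*1e3,len(P))
s=sense();T=R.from_rotvec(s['eef_rot']).as_matrix()
x,e=dfit(wray('wf',P,.054)[:,:2],[.547,.291,np.radians(125)]);d=x[:2]-s['tcp_pos'][:2];print('axial',d@T[:2,0],'lat',d@T[:2,1])
# residual-based tip check
print(P[:6],P[-4:])
```

```text
0.05 [0.5473 0.2908] 125.91 0.41374421896505204 142
0.054 [0.5474 0.2906] 125.9 0.3456315818660137 142
0.058 [0.5475 0.2904] 125.89 0.7783333705854582 142
axial 0.0008842608769337736 lat 0.0001590119808855261
[[305.  120.5]
 [329.  120.5]
 [300.  122.5]
 [334.  122.5]
 [297.  124.5]
 [338.  124.5]] [[280.  258.5]
 [357.  258.5]
 [280.  260.5]
 [356.  260.5]]
```

Request:
move_arm:
  deltas: [0, 0, 1.5, 0, 0, 0, 9.3, -1, -0.7, 1.5, 0, 0, 0, 9.3, -2, -1.5, 0, 0, 0, 0, 9.3, -2.5, -1.9, 0, 0, 0, 0, 9.3, -2.5, -1.9, 0, 0, 0, 0, 9.3, -2.5, -1.9, 0, 0, 0, 0, 9.3, -1.8, -1.3, 0, 0, 0, 0, 9.3, -1, -0.7, 0, 0, 0, 0, 9.3, 0, 0, -1, 0, 0, 0, 9.3, 0, 0, -1.5, 0, 0, 0, 9.3]

```text
clock: 34.5
tcp_pos: [0.4162, 0.1911, 0.0677]
eef_rot: [1.448, 2.784, 0.004]
force: [0.6, -0.8, 0.5]
gripper_width: 0.996
finger_force: 0.0
```

Request:
move_arm:
  deltas: [0, 0, -1.5, 0, 0, 0, 9.3, 0, 0, -2, 0, 0, 0, 9.3, 0, 0, -1.5, 0, 0, 0, 9.3, 0, 0, -1, 0, 0, 0, 9.3, 0, 0, -1, 0, 0, 0, 9.3, 0, 0, -0.4, 0, 0, 0, 9.3, 0, 0, 0, 0, 0, 0, 9.3, 0, 0, 0, 0, 0, 0, 9.3, 0, 0, 0, 0, 0, 0, 9.3, 0, 0, 0, 0, 0, 0, 9.3]

```text
clock: 35.5
tcp_pos: [0.4146, 0.1906, -0.0063]
eef_rot: [1.449, 2.787, 0.001]
force: [0.5, -0.5, 0.0]
gripper_width: 0.999
finger_force: 0.0
```

Run:
```python
from dfit import *
s=sense();print(s['clock'],s['tcp_pos'],yaw()[0],s['force'])
wsnap('wg')
P=teal('wg',236,400,range(112,232,3));T=R.from_rotvec(s['eef_rot']).as_matrix()
x,e=dfit(wray('wg',P,.054)[:,:2],[.415,.191,np.radians(125)]);d=x[:2]-s['tcp_pos'][:2]
print(x[:2],np.degrees(x[2]),e*1e3,len(P),'axial',d@T[:2,0],'lat',d@T[:2,1])
```

```text
35.5 [ 0.41457222  0.19064057 -0.0063356 ] 125.0682452515506 [ 0.49778713 -0.50320276  0.00504722]
[0.41480866 0.19127123] 125.15354896074487 0.23201185054883794 72 axial 0.000380328407574781 lat 0.0005558747410757019
```

Request:
move_arm:
  deltas: [0, 0, -0.4, 0, 0, 0, 9.3, 0, 0, -0.3, 0, 0, 0, 9.3, 0, 0, 0, 0, 0, 0, 8, 0, 0, 0, 0, 0, 0, 7, 0, 0, 0, 0, 0, 0, 6.5, 0, 0, 0, 0, 0, 0, 6, 0, 0, 0, 0, 0, 0, 5, 0, 0, 0, 0, 0, 0, 5, 0, 0, 0, 0, 0, 0, 5, 0, 0, 0, 0, 0, 0, 5]
  force: 22

```text
clock: 36.55
tcp_pos: [0.4144, 0.1906, -0.0138]
eef_rot: [1.449, 2.787, 0.001]
force: [1.1, 0.4, 0.1]
gripper_width: 0.689
finger_force: 22.0
```

Request:
move_arm:
  deltas: [0, 0, 0.2, 0, 0, 0, 5, 0, 0, 0.4, 0, 0, 0, 5, 0, 0, 1, 0, 0, 0, 5, 0, 0, 1.5, 0, 0, 0, 5, 0, 0, 1.8, 0, 0, 0, 5, 0, 0, 1.8, 0, 0, 0, 5, 0, 0, 1.5, 0, 0, 0, 5, 0, 0, 0.8, 0, 0, 0, 5, 0, 0, 0, 0, 0, 0, 5, 0, 0, 0, 0, 0, 0, 5]

```text
clock: 37.55
tcp_pos: [0.4137, 0.1905, 0.0759]
eef_rot: [-1.449, -2.787, 0.0]
force: [0.0, 0.6, -3.3]
gripper_width: 0.688
finger_force: 22.0
```

Run:
```python
from dfit import *
s=sense();print(s['clock'],s['tcp_pos'],yaw()[0],s['force'],s['gripper_width']*93,s['finger_force'],s['wrist_torque'])
wsnap('wh')
P=teal('wh',236,400,range(112,228,3));T=R.from_rotvec(s['eef_rot']).as_matrix()
for z in(.064,.067,.070):
    x,e=dfit(wray('wh',P,s['tcp_pos'][2]+z)[:,:2],[.415,.191,np.radians(125)]);d=x[:2]-s['tcp_pos'][:2]
    print(x[:2],np.degrees(x[2]),e*1e3,len(P),'axial',d@T[:2,0],'lat',d@T[:2,1])
```

```text
37.55 [0.41371989 0.19046364 0.07592817] 125.06922445040085 [ 0.04556228  0.64646337 -3.2991101 ] 63.99014093746486 21.99000656604767 [-0.03337746 -0.01227404 -0.02743175]
[0.41401418 0.19144212] 126.50709427397283 0.32246690627834096 47 axial 0.0006317505093746119 lat 0.0008030678426431451
[0.41275221 0.19029919] 124.3753572260329 0.2842215075090278 47 axial 0.0004213955935472263 lat -0.0008864985408100245
[0.41124181 0.18906875] 121.94157975647796 0.494484243896796 47 axial 0.000282159232670992 lat -0.002829664733009178
```

Request:
move_arm:
  deltas: [1, 0.75, 0.5, 0, 0, 0.4, 5, 1.8, 1.35, 0.5, 0, 0, 0.4, 5, 2.2, 1.65, 0, 0, 0, 0, 5, 2.2, 1.65, 0, 0, 0, 0, 5, 2.2, 1.65, 0, 0, 0, 0, 5, 2, 1.45, 0, 0, 0, 0, 5, 1.3, 1, 0, 0, 0, 0, 5, 0.7, 0.5, 0, 0, 0, 0, 5, 0, 0, 0, 0, 0, 0, 5, 0, 0, 0, 0, 0, 0, 5]

```text
clock: 38.6
tcp_pos: [0.547, 0.29, 0.0853]
eef_rot: [-1.429, -2.796, 0.003]
force: [-0.3, 0.1, -2.1]
gripper_width: 0.69
finger_force: 22.0
```

Request:
move_arm:
  deltas: [0, 0, -0.5, 0, 0, 0, 5, 0, 0, -0.8, 0, 0, 0, 5, 0, 0, -0.8, 0, 0, 0, 5, 0, 0, -0.4, 0, 0, 0, 5, 0, 0, 0, 0, 0, 0, 5, 0, 0, 0, 0, 0, 0, 5, 0, 0, 0, 0, 0, 0, 5, 0, 0, 0, 0, 0, 0, 5, 0, 0, 0, 0, 0, 0, 5, 0, 0, 0, 0, 0, 0, 5]

```text
clock: 39.6
tcp_pos: [0.5482, 0.2906, 0.0613]
eef_rot: [1.429, 2.797, 0.0]
force: [0.7, 0.1, -3.4]
gripper_width: 0.689
finger_force: 22.0
```

Run:
```python
from dfit import *
s=sense();print(s['clock'],s['tcp_pos'],yaw()[0],s['force'],s['gripper_width']*93,s['finger_force'])
```

```text
39.6 [0.54819214 0.29057415 0.06131344] 125.87228924993916 [ 0.66634323  0.06520108 -3.40293725] 64.10089840581767 21.990047693252563
```

Request:
move_arm:
  deltas: [-0.06, 0, -0.3, 0, 0, 0, 5, 0, 0, -0.3, 0, 0, 0, 5, 0, 0, -0.3, 0, 0, 0, 5, 0, 0, -0.3, 0, 0, 0, 5, 0, 0, -0.3, 0, 0, 0, 5, 0, 0, -0.3, 0, 0, 0, 5, 0, 0, -0.2, 0, 0, 0, 5, 0, 0, -0.2, 0, 0, 0, 5, 0, 0, -0.2, 0, 0, 0, 5, 0, 0, 0, 0, 0, 0, 5]

```text
clock: 40.6
tcp_pos: [0.5473, 0.2905, 0.0368]
eef_rot: [-1.429, -2.797, 0.001]
force: [-0.5, -0.2, -2.4]
gripper_width: 0.688
finger_force: 22.0
```

Request:
move_arm:
  deltas: [0, 0, -0.1, 0, 0, 0, 5, 0, 0, -0.1, 0, 0, 0, 5, 0, 0, -0.1, 0, 0, 0, 5, 0, 0, -0.1, 0, 0, 0, 5, 0, 0, -0.1, 0, 0, 0, 5, 0, 0, 0, 0, 0, 0, 5, 0, 0, 0, 0, 0, 0, 5, 0, 0, 0, 0, 0, 0, 5, 0, 0, 0, 0, 0, 0, 5, 0, 0, 0, 0, 0, 0, 5]

```text
clock: 41.6
tcp_pos: [0.5476, 0.2906, 0.0323]
eef_rot: [1.429, 2.797, 0.0]
force: [-1.0, 0.4, -0.4]
gripper_width: 0.686
finger_force: 22.0
```

Contact is just starting at the seated height. I'll press in slightly, then release.

Request:
move_arm:
  deltas: [0, 0, -0.06, 0, 0, 0, 5, 0, 0, -0.06, 0, 0, 0, 5, 0, 0, 0, 0, 0, 0, 5, 0, 0, 0, 0, 0, 0, 5, 0, 0, 0, 0, 0, 0, 6.4, 0, 0, 0, 0, 0, 0, 7, 0, 0, 0, 0, 0, 0, 8, 0, 0, 0, 0, 0, 0, 9.3, 0, 0, 0, 0, 0, 0, 9.3, 0, 0, 0, 0, 0, 0, 9.3]

```text
clock: 42.6
tcp_pos: [0.5475, 0.2905, 0.0307]
eef_rot: [-1.429, -2.797, 0.0]
force: [-0.2, 0.4, -0.7]
gripper_width: 0.993
finger_force: 0.0
```

Run:
```python
from dfit import *
s=sense();print(s['clock'],s['tcp_pos'],yaw()[0],s['force'],s['gripper_width']*93,s['finger_force'])
wsnap('wi')
P=teal('wi',236,400,range(112,228,3));T=R.from_rotvec(s['eef_rot']).as_matrix()
for z in(.096,.098,.1,.102,.104,.108):
    x,e=dfit(wray('wi',P,z)[:,:2],[.547,.29,np.radians(125)]);d=x[:2]-s['tcp_pos'][:2]
    print(z,x[:2],np.degrees(x[2]),e*1e3,len(P),'axial',d@T[:2,0],'lat',d@T[:2,1])
```

```text
42.6 [0.54748576 0.2905414  0.03074057] 125.86904327473893 [-0.15027841  0.38545746 -0.74686419] 92.3509779563096 0.0
0.096 [0.54855956 0.2922401 ] 128.37893896832625 0.42722156529594546 56 axial 0.0007473781257274221 lat 0.0018654825058205655
0.098 [0.5476671  0.29138042] 126.86077300483208 0.3567793981188964 56 axial 0.0005736571873155526 lat 0.0006385631742265045
0.1 [0.54663817 0.29045899] 125.16262316994577 0.39252183701522886 56 axial 0.00042985938295134315 lat -0.0007351439114763918
0.102 [0.54545679 0.28949583] 123.29116435820136 0.5128395846951018 56 axial 0.0003415622885999184 lat -0.0022568341955986606
0.104 [0.54414158 0.28853056] 121.31192402892991 0.6741101189497425 56 axial 0.00032997730557031944 lat -0.003888208615362246
0.108 [0.54114884 0.28665728] 117.10988544591144 1.046833245480653 56 axial 0.0005654927015257775 lat -0.007411017352586273
```

Run:
```python
from dfit import *
im=cv2.imread('pics/wi.png').astype(int);t=(im[...,0]-im[...,2])>-8
for r in (116,120,130,150,170,190,210): print(r,[i for i in range(236,400) if t[r,i]])
P,K=wcam('wi');Pi=np.linalg.inv(P)
def pr(p): q=K@(Pi[:3,:3]@p+Pi[:3,3]);return (q[:2]/q[2]).round(1).tolist()
a=np.radians(125.9);ax=np.r_[np.cos(a),np.sin(a),0];n=np.r_[-ax[1],ax[0],0];c=np.r_[.5474,.2906,0]
for l,z in((.032,.1),(.030,.104),(.0275,.112),(.03,.110),(.0275,.118)): print(l,z,[pr(c+ax*x+n*y+[0,0,z]) for x,y in((.043,l),(.043,-l),(.043+l,0))])
```

```text
116 []
120 []
130 [290, 291, 292, 293, 294, 295, 296, 297, 298, 299, 300, 301, 302, 303, 330, 331, 332, 333, 334, 335, 336, 337, 338, 339, 340, 341, 342, 343, 344]
150 [266, 267, 366, 367, 368, 369]
170 [255, 378, 379, 380]
190 [381, 382]
210 [380, 381]
0.032 0.1 [[252.5, 193.3], [383.6, 193.2], [318.1, 125.7]]
0.03 0.104 [[254.9, 195.6], [381.3, 195.5], [318.1, 130.8]]
0.0275 0.112 [[256.8, 200.6], [379.5, 200.5], [318.2, 138.1]]
0.03 0.11 [[252.2, 199.3], [384.1, 199.2], [318.2, 131.7]]
0.0275 0.118 [[254.0, 204.7], [382.4, 204.7], [318.2, 139.4]]
```

Request:
move_arm:
  deltas: [0, 0, 0.5, 0, 0, 0, 9.3, 0, 0, 1, 0, 0, 0, 9.3, 0, 0, 2, 0, 0, 0, 9.3, 0, 0, 3, 0, 0, 0, 9.3, 0, 0, 3, 0, 0, 0, 9.3, 0, 0, 2.5, 0, 0, 0, 9.3, 0, 0, 2, 0, 0, 0, 9.3, 0, 0, 1, 0, 0, 0, 9.3, 0, 0, 0, 0, 0, 0, 9.3, 0, 0, 0, 0, 0, 0, 9.3]

```text
clock: 43.65
tcp_pos: [0.5471, 0.2904, 0.1803]
eef_rot: [-1.429, -2.797, 0.001]
force: [0.7, -0.4, -0.3]
gripper_width: 1.001
finger_force: 0.0
```

Run:
```python
from dfit import *
s=sense();print(s['clock'],s['tcp_pos'],s['force'])
wsnap('wj')
im=cv2.imread('pics/wj.png').astype(int)
P,K=wcam('wj');Pi=np.linalg.inv(P)
def pr(p): q=K@(Pi[:3,:3]@p+Pi[:3,3]);return (q[:2]/q[2]).round(1).tolist()
a=np.radians(125.9);ax=np.r_[np.cos(a),np.sin(a),0];n=np.r_[-ax[1],ax[0],0];c=np.r_[.5474,.2906,0]
for z in(.109,.112,.120): print(z,'flat corners/tip',[pr(c+ax*x+n*y+[0,0,z]) for x,y in((-.0705,.0275),(-.0705,-.0275),(.0705,0))])
for u in(300,316,332): print(u,[tuple(int(q) for q in im[v,u]) for v in range(246,276,2)])
for nm in('scene','top'):
    snap(nm,nm+'_end.png')
    for t in('lid','top_tier','steel_tier','bottom_tier'): print(nm,t,[(np.round(b['box']).tolist(),round(b['conf'],2)) for b in boxes_of(t,nm)][:2])
print([proj('scene',c+ax*x+n*y+[0,0,z]).round(0).tolist() for x,y,z in((.075,0,.1),(-.075,.032,.1),(-.075,-.032,.112),(0,0,.112))])
```

```text
43.65 [0.54711081 0.2903851  0.18034004] [ 0.73761956 -0.44670806 -0.31501653]
0.109 flat corners/tip [[292.8, 260.2], [344.3, 260.2], [318.7, 123.8]]
0.112 flat corners/tip [[292.6, 261.6], [344.5, 261.6], [318.7, 124.0]]
0.12 flat corners/tip [[291.9, 265.5], [345.2, 265.5], [318.7, 124.4]]
300 [(131, 205, 241), (131, 206, 241), (132, 203, 241), (133, 204, 241), (128, 198, 239), (114, 176, 227), (134, 205, 242), (119, 178, 229), (76, 102, 128), (84, 114, 142), (81, 109, 134), (78, 100, 125), (78, 104, 131), (90, 116, 145), (94, 123, 151)]
316 [(142, 217, 245), (141, 215, 244), (139, 214, 244), (138, 213, 244), (137, 214, 244), (113, 174, 226), (130, 198, 239), (113, 170, 223), (75, 101, 125), (90, 117, 146), (92, 121, 149), (86, 115, 144), (98, 127, 158), (95, 128, 158), (84, 113, 140)]
332 [(133, 205, 241), (135, 206, 242), (132, 203, 241), (132, 203, 241), (132, 203, 241), (109, 170, 222), (126, 194, 236), (111, 167, 220), (93, 123, 152), (103, 133, 164), (97, 129, 157), (89, 118, 148), (86, 114, 143), (85, 116, 145), (96, 127, 157)]
scene lid [([170.0, 180.0, 202.0, 207.0], 0.81), ([221.0, 165.0, 267.0, 180.0], 0.62)]
scene top_tier [([222.0, 174.0, 268.0, 190.0], 0.96)]
scene steel_tier [([380.0, 237.0, 421.0, 284.0], 0.85), ([417.0, 178.0, 443.0, 236.0], 0.47)]
scene bottom_tier []
top lid [([202.0, 217.0, 214.0, 246.0], 0.78), ([233.0, 187.0, 267.0, 214.0], 0.63)]
top top_tier [([424.0, 208.0, 441.0, 219.0], 0.62), ([267.0, 199.0, 271.0, 206.0], 0.48)]
top steel_tier [([383.0, 188.0, 402.0, 224.0], 0.59)]
top bottom_tier []
[[222.0, 174.0], [265.0, 178.0], [265.0, 164.0], [243.0, 171.0]]
```

The lid's flat edge is level at row 261, which matches its seated height, and the nest height also matches. Handing in.

```bash
python3 -c "
from cell import *
print(close_job())"
```

```text
the job is handed in; nothing more can be done
None
```

I handed the job in at about 44 s: by camera measurement the steel tier is seated in the warming base, and the lidded top tier is nested the right way round on the bottom tier, level; `close_job` returned no verdict. My first grip was too high, so the top tier tilted by roughly 0.1 rad and was carried aside that way before settling level on the worktop.

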